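Unload the plate shaker and clear the bench

TASK

Clear down after the run: first press the shaker's sprung brake lever down until it stays down, then slide the clamp jaw fully open, and only then lift the drilled block out and set it in the cooling tray, resting flat on its floor (wells up or on any other face). Put every reagent trough on the bench into the solid-walled wash tub and every tube rack into the slatted crate, whenever suits you; leave the lever down, the jaw open and everything else on the bench where it is.

Things in the scene. Friction and masses are not known exactly. Their poses are not given: they have to be found in the camera images.
- shaker: Plate shaker, a low white machine fixed on the bench, 140 (x) x 190 (y) mm, flat deck 60 mm above the bench. Origin: centre of its underside. On the deck at x = +20, y = -25 mm stands the block, between a fixed jaw (y -87 to -66, 45 mm high, 50 mm wide) and the sliding jaw on its +y side. The brake lever lies along the deck at x = -50 mm.
- jaw (a joint): Travel of the sliding steel clamp jaw, m: 0 = closed on the block, 0.050 = fully open; it opens along the shaker's +y, drags with about 4 N and stays where it is left. Closed, its 6 mm lip hangs 8 mm over the block's top edge, so that the block cannot be lifted.
- jaw_tab (a point): Centre of the top of the jaw's upright dark steel grip tab, 152 mm above the bench. The tab is 14 mm thick along the shaker's y, 50 mm wide along its x and stands 39 mm clear above the lip; it moves with the jaw.
- brake (a joint): Angle of the sprung brake lever at the front (-x) of the shaker's deck, rad: 0 = up (released), 0.30 = down (locked). It springs back up if let go above about 0.16 rad; pressed past that it snaps down and stays. Needs about 6 N at the pad.
- brake_pad (a point): Centre of the top of the lever's black pad (26 x 30 mm, pad length along the shaker's y). The hinge line runs along the shaker's x, through x = -50, y = +26, z = 72 mm of the shaker; the pad lies 90 mm from it towards -y. The pad's top is about 109 mm above the bench when up, 82 mm when down.
- block: Drilled aluminium block with 24 wells in its top, 56 (x) x 80 (y) x 45 (z) mm, about 0.4 kg, loose. Origin: centre of its underside; z points up out of the wells.
- block_mid (a point): Centre of the drilled block.
- cool_tray: Shallow steel cooling tray fixed on the bench, 105 (x) x 130 (y) mm, rim 14 mm high, walls and floor 4 mm thick. Origin: centre of its underside.
- wash_tub: Wash tub: smooth, solid-walled white plastic box fixed on the bench, open on top, 280 (x) x 160 (y) x 60 mm high, walls and floor 5 mm, rolled rim, a round drain in its smooth floor. Origin: centre of its underside.
- crate: Rack crate: white plastic box of the same size as the wash tub (280 x 160 x 60 mm, walls and floor 5 mm) but with slatted sides and dark slots across its floor, fixed, open on top. Origin: centre of its underside.
- trough1: Reagent trough: loose, hollow, open-topped grey plastic trough, 120 (x) x 40 (y) x 34 (z) mm, walls 3.5 mm, 60 g. Origin: centre of its underside. May be absent (None).
- trough2: Reagent trough: loose, hollow, open-topped grey plastic trough, 120 (x) x 40 (y) x 34 (z) mm, walls 3.5 mm, 60 g. Origin: centre of its underside. May be absent (None).
- trough3: Reagent trough: loose, hollow, open-topped grey plastic trough, 120 (x) x 40 (y) x 34 (z) mm, walls 3.5 mm, 60 g. Origin: centre of its underside. May be absent (None).
- rack1: Tube rack: loose solid grey plastic rack with two rows of six holes in its top, 90 (x) x 40 (y) x 46 (z) mm, 80 g. Origin: centre of its underside. May be absent (None).
- rack2: Tube rack: loose solid grey plastic rack with two rows of six holes in its top, 90 (x) x 40 (y) x 46 (z) mm, 80 g. Origin: centre of its underside. May be absent (None).
- wash_bottle: White wash bottle, diameter 60, height 150 mm, loose, not part of the job. Origin: its underside.
- reagent_jar: Amber glass jar, diameter 60, height 90 mm, loose, not part of the job. Origin: its underside.
- pipette: Pipette lying on the bench, 215 mm long, 46 mm wide, loose, not part of the job. Origin: its underside.
- timer: Black timer lying flat, 60 x 70 x 20 mm, loose, not part of the job. Origin: its underside.
Not all that is in view belongs to the job. Several things have the shape of the cool_tray; the one meant has the colours described above.

How it is judged:
On the way, in this order (a step that is already met when the one before it is completed fails the run):
1. the brake lever is pressed down and stays down (value of joint brake above 0.24 rad), for 0.3 s.
2. the clamp jaw is slid open with the brake down and the block still in its seat (value of joint jaw above 0.04 m and value of joint brake above 0.24 rad and z of block in the frame of shaker between 0.05 and 0.075 m and x of block in the frame of shaker between -0.045 and 0.045 m), for 0.2 s.
3. the block lies flat on the floor of the cooling tray (x of block_mid in the frame of cool_tray between -0.03 and 0.03 m and y of block_mid in the frame of cool_tray between -0.045 and 0.045 m and z of block_mid in the frame of cool_tray above 0.02 m and ((angle between the z axis of block and the z axis of cool_tray, either way round below 0.12 rad and z of block_mid in the frame of cool_tray below 0.0325 m) or (angle between the x axis of block and the z axis of cool_tray, either way round below 0.12 rad and z of block_mid in the frame of cool_tray below 0.038 m) or (angle between the y axis of block and the z axis of cool_tray, either way round below 0.12 rad and z of block_mid in the frame of cool_tray below 0.05 m))), for 0.2 s.
At the end, for the whole second after the job is handed in: Lever down (above 0.24 rad), jaw open (above 40 mm), block flat and wells up (within 0.12 rad) on the cooling tray's floor, each trough present inside the wash tub, each rack present inside the crate (origin within the walls, no higher than the rim), all released and at rest (all of step 3 and value of joint brake above 0.24 rad and value of joint jaw above 0.04 m and linear speed of each of block, trough1, trough2, trough3, rack1, rack2 below 0.03 m/s and x of trough1 in the frame of wash_tub between -0.133 and 0.133 m and y of trough1 in the frame of wash_tub between -0.075 and 0.075 m and z of trough1 in the frame of wash_tub between -0.01 and 0.062 m and x of trough2 in the frame of wash_tub between -0.133 and 0.133 m and y of trough2 in the frame of wash_tub between -0.075 and 0.075 m and z of trough2 in the frame of wash_tub between -0.01 and 0.062 m and x of trough3 in the frame of wash_tub between -0.133 and 0.133 m and y of trough3 in the frame of wash_tub between -0.075 and 0.075 m and z of trough3 in the frame of wash_tub between -0.01 and 0.062 m and x of rack1 in the frame of crate between -0.133 and 0.133 m and y of rack1 in the frame of crate between -0.075 and 0.075 m and z of rack1 in the frame of crate between -0.01 and 0.062 m and x of rack2 in the frame of crate between -0.133 and 0.133 m and y of rack2 in the frame of crate between -0.075 and 0.075 m and z of rack2 in the frame of crate between -0.01 and 0.062 m); the robot touches nothing.
It fails at once if a bystander (bottle, jar, pipette, timer) is pushed more than 40 mm away or knocked over (distance of any of wash_bottle, reagent_jar, pipette, timer from where it was at the start of the episode above 0.04 m or angle between any of wash_bottle, reagent_jar, pipette, timer's own z axis and vertical above 0.6 rad).
Of trough1, trough2, trough3, rack1, rack2 only 3 to 5 are there at a start; the rules pass over those that are not, and their reading is None.
At some moment in a run one of trough1, trough2, trough3, rack1, rack2 may be knocked a few centimetres aside while the robot is not near it.
Once in a run the grip may slacken for a moment while it holds something.
It also fails if it takes over 210 s, if anything falls off the work surface, if the arm or the gripper's body presses on something with over 40 N, if the wrist force passes 120 N, or if a joint passes its speed limit or range.

ROBOT

A 6-joint arm with a two-finger parallel gripper is mounted at the origin on the work surface. World frame = base frame: x ahead of the robot, y to its left, z up, the work surface at z = 0. Lengths are in m, angles in rad, forces in N, time in s.
With the tool pointing down it reaches from about 0.275 to 0.85 m from the base axis. Payload 5.2 kg.
Tool frame: the origin (TCP) lies at the very end of the fingers, on their centre line; the grasp point (between the pads) lies 19 mm behind it; z points along the fingers, y is the direction in which the jaws open and shut (so a half turn about z gives the same grasp; the last joint's range is limited). The gripper opens to 85 mm and grips with 20 to 120 N. Pads are 22 mm wide; open, the fingers measure 114 mm over their backs; the gripper's body (76 mm by 85 mm) begins 54 mm behind the grasp point. The pads swing forward as they close: fully open they stand 13 mm farther back than shut.
Start: joints at [0.973, 0.259, 1.535, -0, 1.348, -0.203], TCP at [0.212, 0.508, 0.231] pointing down, gripper open.
Joint ranges: [-3.14, 3.14], [-0.91, 2.08], [0.19, 2.58], [-1.22, 4.36], [0.22, 2.71], [-3.12, 3.12]. Speed limits (rad/s): [2.57, 2.57, 3.14, 3.14, 3.14, 3.14].

INTERFACE

Orientations are given as a unit quaternion [w, x, y, z].
In Python, from workcell import status, eyes, order gives the robot as it stands.
- The arm moves only by the shell command python3 -m creep 'ROWS' [OPENING] [FORCE]. ROWS is JSON, a list of rows, each an object of numbers: "x", "y", "z": the shift along the tool's x, y, z as a fraction of full scale; "yaw": the turn about the tool's z as a fraction of full scale. A call has 1 to 8 rows; each row is the pose to reach, as a shift and turn from the pose commanded when the call began, along the tool's axes at that moment; what a row does not reach only later rows make up. Full scale, the value 1, is 120 mm for a shift and pi/2 rad for a turn. A row lasts 1/8 s, in which the tool goes at most 62.5 mm and 10.7 degrees, less where a joint would pass 70% of its speed; a pose out of reach is approached as far as the arm can. A call with a number of a shift or a turn outside -1 to 1 is refused whole. A call with a gripper value outside its range is refused whole. OPENING is the closure in counts, from 0 (fully open) to 255 (shut), set as the call begins (- or left out, the last holds). The fingers move at their own pace and stop on an object; FORCE is the grip in N (left out, the last holds). Time passes only in rows, so rows that repeat a pose let the fingers close. It gives the time, the measured TCP pose, the force and the opening at its end, in the units of the state.
- status.observe(): the state, without advancing time (a new reading comes with each control period).
- eyes.grab_frame(name): name is "side" or "top" or "wrist"; returns a dict with "img" (384x512x3 uint8, red, green, blue), "fx", "fy", "cx", "cy" (pixels), "R" (3x3) and "t" (3): a world point X has camera coordinates R X + t. Camera axes: x right, y down, z forward; pixel columns grow to the right and rows downward; lengths in m; the calibration is good to about 2 mm. A picture is of the moment at which its call begins. There is no depth.
- order.close_job(): hands the job in, once; it reports no verdict.
The state is a dict: "time_s": time; "qpos": joint angles; "qd": joint speeds; "joint_torque": joint torques, N m; "eef_pos": TCP position; "tool_rot": TCP orientation; "ft_force": force on the tool from outside, world axes, zero at the start; "moment": the same for the moment, N m; "opening": opening from 0.0 (shut) to 1.0 (fully open).
Only numpy, scipy, OpenCV 4.12 (cv2) and the standard library are available. Lean on these libraries where they do the work, as an engineer would, in place of code of your own. Each camera call takes 0.05 s, during which the arm holds its last target.

## Working session

There is one attempt and no reset: what is moved stays moved. The work goes in short steps, Python scripts to look and compute and a shell command to move; the robot and the scene stay as the last step left them, time stands still between calls to the robot, and variables do not carry over. Pictures are saved under pics/ and viewed, and the job is handed in when it is done.

```bash
ls; mkdir -p pics; python3 - <<'E'
from workcell import status, eyes
import cv2
s=status.observe()
print({k:s[k] for k in ('time_s','eef_pos','tool_rot','opening','ft_force')})
for n in ('top','side','wrist'):
    f=eyes.grab_frame(n); cv2.imwrite(f'pics/{n}0.png',cv2.resize(f['img'][:,:,::-1],(800,600),interpolation=cv2.INTER_CUBIC))
    print(n,f['fx'],f['cx'],f['cy'],f['R'],f['t'])
E
```

```text
pics
{'time_s': 0.0, 'eef_pos': array([0.21120724, 0.5072454 , 0.2304693 ]), 'tool_rot': array([-3.59651939e-04,  1.96121125e-01,  9.80579247e-01, -8.46234463e-04]), 'opening': 0.9997193089888734, 'ft_force': array([ 0.62111567, -0.80986048, -0.1976342 ])}
top 399.3422077456006 255.6606123329706 186.66551565354968 [[-0.00192338 -0.99986855 -0.01609922]
 [-0.98883382  0.00430062 -0.14896034]
 [ 0.14901     0.01563294 -0.98871211]] [-0.10144924  0.51437959  1.4687271 ]
side 484.33698709751803 257.18565314049107 186.0493918277922 [[-0.99467525 -0.10186292  0.01565551]
 [-0.08864564  0.76815486 -0.63409783]
 [ 0.0525652  -0.63210921 -0.77309433]] [0.45528753 0.1750741  1.7567776 ]
wrist 319.1924621364899 255.35987460666644 189.4929097052949 [[ 3.86033366e-01  9.22484741e-01 -3.78712914e-04]
 [ 8.79515446e-01 -3.67928051e-01  3.01797167e-01]
 [ 2.78263942e-01 -1.16836860e-01 -9.53372082e-01]] [-0.54843622 -0.03772324  0.37951508]
```

View pics/top0.png

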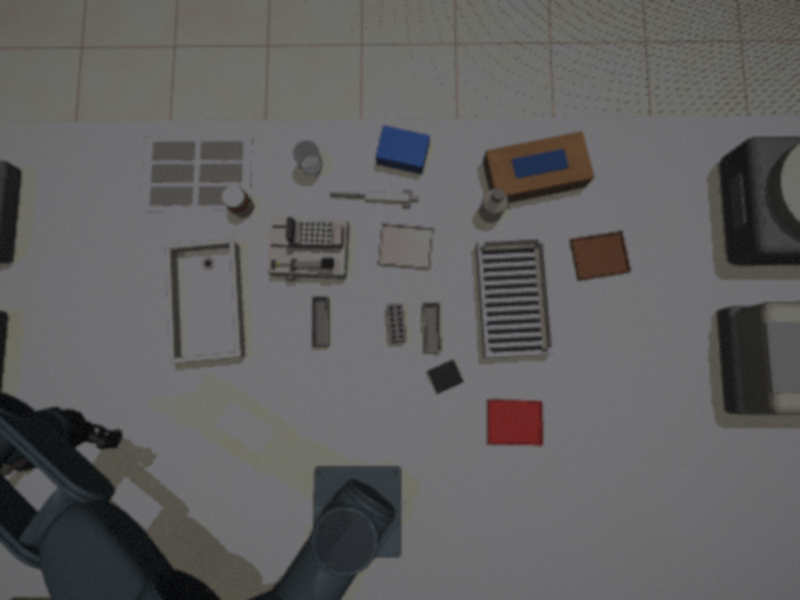

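View pics/side0.png

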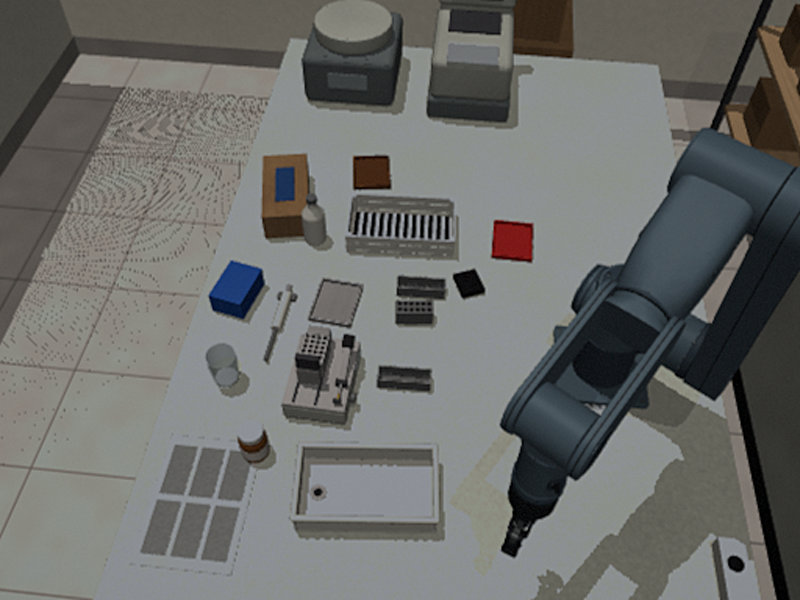

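View pics/wrist0.png

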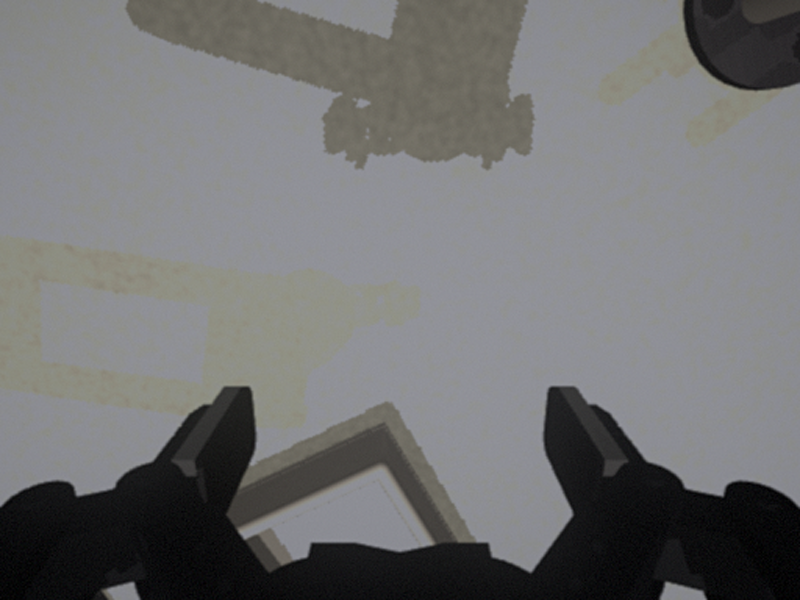

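Top view (800×600 pixels):
- The shaker is at (310,250), with its pad at (328,264) and its tab at (290,233).
- The troughs are at (320,322) and (431,328), and the rack is at (396,324).
- The wash tub, with the drain, is at (207,302). The slatted crate is at (512,300).

Tray-shaped candidates are the grey one at (405,246), the brown one at (600,255) and the red one at (515,422). Only the grey one matches "steel". I'll confirm it in an enlarged crop.

```bash
cat > h.py <<'E'
import numpy as np, cv2
from workcell import status, eyes
def ray(f,u,v):
    d=np.array([(u-f['cx'])/f['fx'],(v-f['cy'])/f['fy'],1.0]); R=np.array(f['R'])
    return -R.T@np.array(f['t']), R.T@d
def onz(f,u,v,z):
    o,d=ray(f,u,v); return o+d*(z-o[2])/d[2]
def proj(f,X):
    c=np.array(f['R'])@np.array(X)+np.array(f['t']); return np.array([f['fx']*c[0]/c[2]+f['cx'],f['fy']*c[1]/c[2]+f['cy']])
def tri(f1,p1,f2,p2):
    o1,d1=ray(f1,*p1);o2,d2=ray(f2,*p2)
    A=np.stack([d1,-d2],1); s,*_=np.linalg.lstsq(A,o2-o1,rcond=None)
    a=o1+s[0]*d1;b=o2+s[1]*d2; return (a+b)/2,np.linalg.norm(a-b)
def crop(f,x0,y0,w,h,k,name,g=1.6):
    c=f['img'][y0:y0+h,x0:x0+w,::-1]; c=np.clip(c*g,0,255).astype(np.uint8)
    cv2.imwrite('pics/'+name,cv2.resize(c,None,fx=k,fy=k,interpolation=cv2.INTER_CUBIC))
E
python3 - <<'E'
from h import *
t=eyes.grab_frame('top'); s=eyes.grab_frame('side')
crop(t,100,130,200,120,4,'tc.png'); crop(s,170,170,130,110,5,'sc.png')
crop(t,240,130,170,160,3.5,'tc2.png')
E
```

```text
(no output)
```

View pics/tc.png

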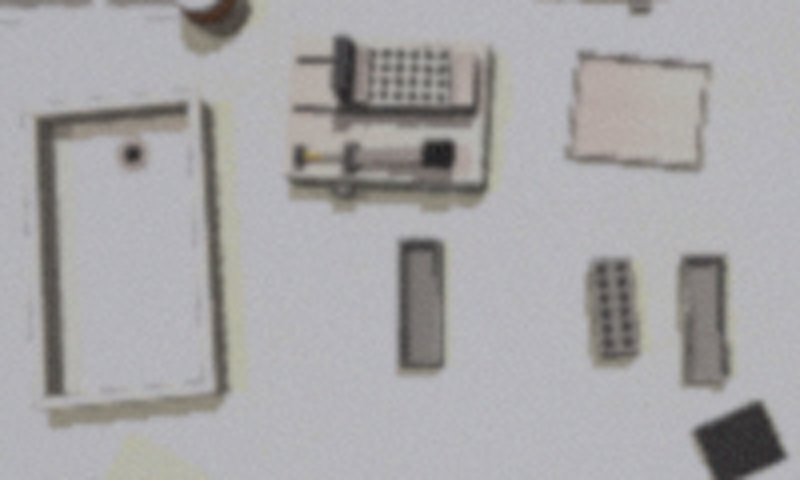

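View pics/sc.png

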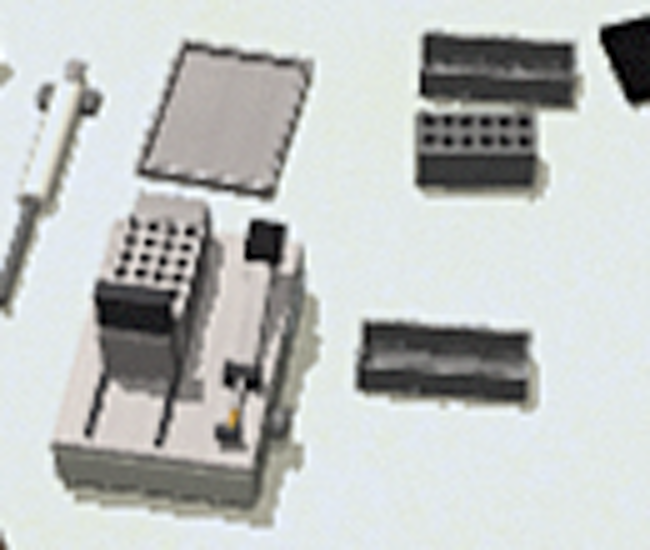

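View pics/tc2.png

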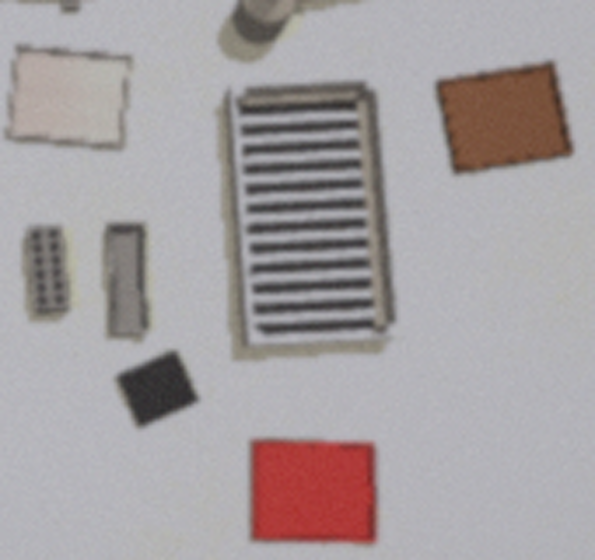

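The grey, steel-coloured tray is at raw (260,157) in the top view, next to the shaker. The red and brown trays don't fit the description. Next I'll compute poses.

```bash
python3 - <<'E'
from h import *
np.set_printoptions(precision=4,suppress=True)
t=eyes.grab_frame('top'); s=eyes.grab_frame('side')
T=lambda x,y:(100+x/4,130+y/4); S=lambda x,y:(170+x/5,170+y/5); T2=lambda x,y:(240+x/3.5,130+y/3.5)
print('pad',onz(t,*T(438,154),.109),onz(s,*S(265,240),.105),tri(t,T(438,154),s,S(265,240)))
print('pad z test',)
c=[onz(t,*T(*p),.014) for p in ((582,55),(711,66),(702,168),(568,156))]; print('tray top',np.array(c)[:,:2],np.mean(c,0))
c=[onz(s,*S(*p),.014) for p in ((185,42),(312,63),(272,198),(140,172))]; print('tray side',np.array(c)[:,:2],np.mean(c,0))
c=[onz(s,*S(*p),.060) for p in ((55,448),(258,470),(302,240))]; print('shaker side',np.array(c)[:,:2])
c=[onz(t,*T(*p),.060) for p in ((292,40),(492,45),(488,188),(289,180))]; print('shaker top',np.array(c)[:,:2],np.mean(c,0))
print('tab', onz(t,*T(343,68),.152), [onz(s,*S(*p),.152)[:2] for p in((98,285),(178,294))])
c=[onz(t,*T(*p),.105) for p in ((366,50),(450,46),(453,102),(366,106))]; print('block top',np.array(c)[:,:2],np.mean(c,0))
for n,q,z in (('trA',((400,242),(443,242),(443,369),(400,370)),.034),('trB',((682,258),(726,258),(724,384),(682,384)),.034),('rack',((594,262),(630,260),(637,355),(600,362)),.046)):
    c=np.array([onz(t,*T(*p),z) for p in q]); print(n,c[:,:2],c.mean(0),np.arctan2(*(c[0]-c[3]+c[1]-c[2])[1::-1]))
c=[onz(t,*T(*p),.06) for p in ((35,116),(203,100),(216,392),(45,402))]; print('tub',np.array(c)[:,:2],np.mean(c,0))
c=[onz(t,*T2(*p),.06) for p in ((228,95),(372,85),(392,325),(240,345))]; print('crate',np.array(c)[:,:2],np.mean(c,0))
E
```

```text
pad [0.5706 0.063  0.109 ] [0.5705 0.0674 0.105 ] (array([0.5717, 0.0641, 0.1005]), np.float64(0.001151856788921934))
pad z test
tray top [[ 0.6869 -0.0634]
 [ 0.6752 -0.1889]
 [ 0.5744 -0.1792]
 [ 0.5868 -0.0501]] [ 0.6308 -0.1204  0.014 ]
tray side [[ 0.6734 -0.1776]
 [ 0.572  -0.1678]
 [ 0.584  -0.0351]
 [ 0.6855 -0.0479]] [ 0.6287 -0.1071  0.014 ]
shaker side [[0.6905 0.2192]
 [0.5542 0.2208]
 [0.5509 0.0328]]
shaker top [[0.6912 0.21  ]
 [0.6851 0.0199]
 [0.5478 0.0222]
 [0.5562 0.2089]] [0.6201 0.1153 0.06  ]
tab [0.6402 0.1428 0.152 ] [array([0.6666, 0.1484]), array([0.6137, 0.1496])]
block top [[0.669  0.1312]
 [0.6723 0.054 ]
 [0.6197 0.0505]
 [0.6164 0.1301]] [0.6443 0.0915 0.105 ]
trA [[0.5009 0.1077]
 [0.5007 0.067 ]
 [0.3808 0.0652]
 [0.38   0.1054]] [0.4406 0.0863 0.034 ] 0.01688263504466482
trB [[ 0.4845 -0.1589]
 [ 0.4844 -0.2003]
 [ 0.3661 -0.1971]
 [ 0.3662 -0.158 ]] [ 0.4253 -0.1785  0.034 ] -0.017366833352838076
rack [[ 0.4795 -0.0763]
 [ 0.4813 -0.11  ]
 [ 0.3925 -0.1163]
 [ 0.3861 -0.082 ]] [ 0.4349 -0.0961  0.046 ] 0.06515409885777285
tub [[0.6188 0.4515]
 [0.6334 0.2927]
 [0.3588 0.2704]
 [0.35   0.4279]] [0.4902 0.3606 0.06  ]
crate [[ 0.6219 -0.2892]
 [ 0.6319 -0.4433]
 [ 0.3755 -0.455 ]
 [ 0.3552 -0.2963]] [ 0.4961 -0.371   0.06  ]
```

```bash
python3 - <<'E'
from h import *
np.set_printoptions(precision=4,suppress=True)
for n in('top','side'):
    f=eyes.grab_frame(n); p=proj(f,status.observe()['eef_pos']);print(n,p,proj(f,[0,0,0]))
    u,v=p.astype(int); 
    x0,y0=max(u-40,0),max(0,min(v-40,384-80)); im=f['img'].copy(); 
    cv2.circle(im,(u,v),1,(255,0,0),-1)
    # fixed features: expected corners
    for q in [(.6869,-.0634,.014),(.5744,-.1792,.014),(.6912,.21,.06),(.5562,.2089,.06)]:
        a=proj(f,q).round().astype(int); cv2.circle(im,tuple(map(int,a)),1,(0,255,0),-1)
    g=dict(f);g['img']=im
    crop(g,x0,y0,80,80,7,n+'tcp.png',2); crop(g,100 if n=='top' else 170,130 if n=='top' else 170,130 if n=='side' else 200,110,4,n+'chk.png',1.5)
a,b=[cv2.imread(f'pics/{n}tcp.png') for n in('top','side')]
cv2.imwrite('pics/tcpb.png',cv2.resize(np.hstack([a,b]),(800,400)))
E
```

```text
top [ 64.2969 271.8612] [228.0769 326.5237]
side [332.3481 338.6904] [382.7067 234.3167]
```

View pics/tcpb.png

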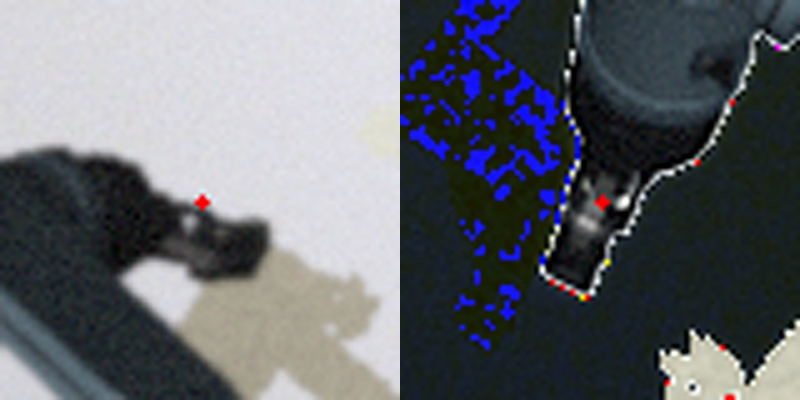

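View pics/sidechk.png

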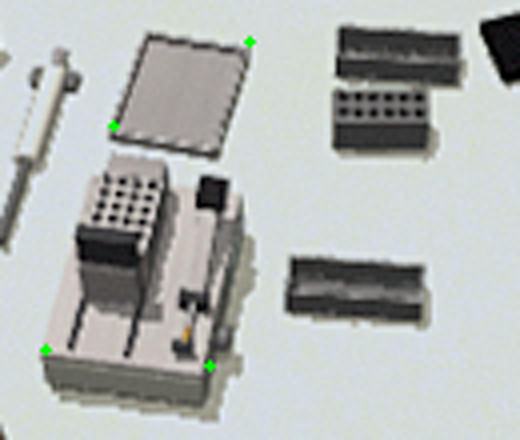

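```bash
python3 -m creep '[{"z":-1},{"x":-0.5,"y":-0.25,"z":-1},{"x":-1,"y":-0.5,"z":-1},{"x":-1,"y":-0.5,"z":-1}]' 
python3 -m creep '[{"x":-0.5,"y":-0.25},{"x":-1,"y":-0.5},{"x":-1,"y":-0.5}]' 
python3 -m creep '[{"x":-0.5,"y":-0.25},{"x":-1,"y":-0.5},{"x":-1,"y":-0.5}]' 
python3 -m creep '[{"x":-0.5,"y":-0.25,"yaw":-0.1},{"x":-1,"y":-0.5,"yaw":-0.25},{"x":-1,"y":-0.5,"yaw":-0.25},{"x":-1,"y":-0.5,"yaw":-0.25},{"x":-1,"y":-0.5,"yaw":-0.25},{"x":-1,"y":-0.5,"yaw":-0.25}]' 
python3 - <<'E'
from h import *
f=eyes.grab_frame('wrist');crop(f,0,0,512,384,1.5,'w1.png',1.5)
f=eyes.grab_frame('top');crop(f,0,0,512,384,1.5,'t1.png',1.5)
E
```

```text
schema error: expected keys x, y, z, yaw
schema error: expected keys x, y, z, yaw
schema error: expected keys x, y, z, yaw
schema error: expected keys x, y, z, yaw
```

```bash
python3 -m creep '[{"x":0,"y":0,"z":-1,"yaw":0},{"x":-0.5,"y":-0.25,"z":-1,"yaw":0},{"x":-1,"y":-0.5,"z":-1,"yaw":0},{"x":-1,"y":-0.5,"z":-1,"yaw":0}]' 
python3 -m creep '[{"x":-0.5,"y":-0.25,"z":0,"yaw":0},{"x":-1,"y":-0.5,"z":0,"yaw":0},{"x":-1,"y":-0.5,"z":0,"yaw":0}]' 
python3 -m creep '[{"x":-0.5,"y":-0.25,"z":0,"yaw":0},{"x":-1,"y":-0.5,"z":0,"yaw":0},{"x":-1,"y":-0.5,"z":0,"yaw":0}]' 
python3 -m creep '[{"x":-0.5,"y":-0.25,"z":0,"yaw":-0.1},{"x":-1,"y":-0.5,"z":0,"yaw":-0.25},{"x":-1,"y":-0.5,"z":0,"yaw":-0.25},{"x":-1,"y":-0.5,"z":0,"yaw":-0.25},{"x":-1,"y":-0.5,"z":0,"yaw":-0.25},{"x":-1,"y":-0.5,"z":0,"yaw":-0.25}]' 
python3 - <<'E'
from h import *
f=eyes.grab_frame('wrist');crop(f,0,0,512,384,1.5,'w1.png',1.5)
f=eyes.grab_frame('top');crop(f,0,0,512,384,1.5,'t1.png',1.5)
E
```

```text
time_s: 1.05
eef_pos: [0.301, 0.4045, 0.3528]
tool_rot: [0.001, 0.197, 0.98, 0.001]
ft_force: [-0.1, 0.3, -0.7]
opening: 0.997
time_s: 1.42
eef_pos: [0.3892, 0.3018, 0.3512]
tool_rot: [0.0, 0.199, 0.98, -0.0]
ft_force: [0.0, 0.2, 0.2]
opening: 1.003
time_s: 1.8
eef_pos: [0.4763, 0.201, 0.3508]
tool_rot: [-0.0, 0.198, 0.98, -0.0]
ft_force: [0.1, 0.2, 0.5]
opening: 1.001
time_s: 2.55
eef_pos: [0.5616, 0.103, 0.3517]
tool_rot: [0.0, 0.0, 1.0, 0.0]
ft_force: [-0.0, -0.1, 0.1]
opening: 1.0
```

View pics/w1.png

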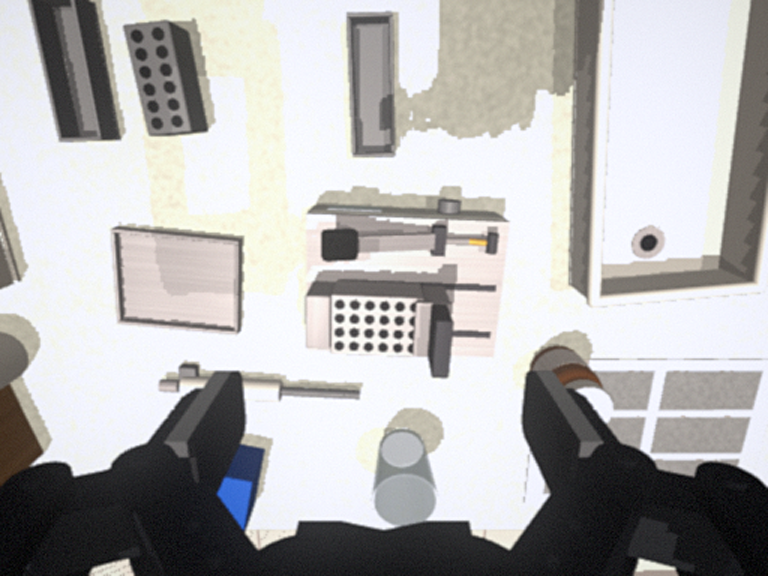

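View pics/t1.png

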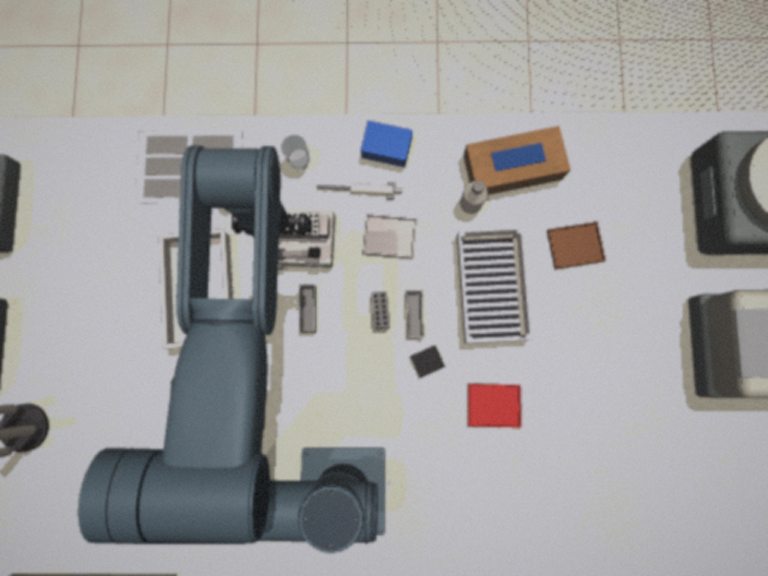

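```bash
python3 - <<'E'
from h import *
np.set_printoptions(precision=4,suppress=True)
f=eyes.grab_frame('wrist');print('cam',-np.array(f['R']).T@f['t'])
W=lambda x,y:(x/1.5,y/1.5)
P=lambda n,q,z:print(n,*[onz(f,*W(*p),z)[:2] for p in q])
P('pad',((322,230),(357,230),(357,258),(322,258)),.109)
P('deck',((308,215),(507,222),(495,355),(304,347)),.06)
P('tray',((113,228),(243,238),(240,331),(118,322)),.014)
P('block',((333,295),(420,300),(415,354),(331,354)),.105)
P('tab',((430,306),(450,306),(450,376),(431,376)),.152)
P('trA',((349,14),(396,14),(394,155),(351,155)),.034)
P('trB',((60,138),(122,138)),.034)
P('rack',((126,25),(184,22),(208,130),(151,134)),.046)
P('tub',((595,303),(768,287)),.06)
crop(f,190,120,160,140,5,'w1c.png',1.0)
E
```

```text
cam [0.4837 0.1019 0.4941]
pad [0.5596 0.0523] [0.5597 0.0808] [0.5832 0.0804] [0.5832 0.0513]
deck [0.5554 0.0338] [0.5623 0.2153] [0.6962 0.2135] [0.6869 0.0233]
tray [ 0.5758 -0.1717] [ 0.5864 -0.0409] [ 0.6892 -0.0535] [ 0.6783 -0.1841]
block [0.617  0.0589] [0.6217 0.1337] [0.6729 0.1303] [0.6727 0.0552]
tab [0.6099 0.1376] [0.61   0.1528] [0.6695 0.1552] [0.6694 0.14  ]
trA [0.3875 0.0734] [0.3876 0.1136] [0.5041 0.1124] [0.504  0.0725]
trB [ 0.4882 -0.1945] [ 0.4883 -0.1376]
rack [ 0.3977 -0.1128] [ 0.3956 -0.0639] [ 0.4816 -0.0536] [ 0.4849 -0.1049]
tub [0.6412 0.3061] [0.6255 0.469 ]
```

View pics/w1c.png

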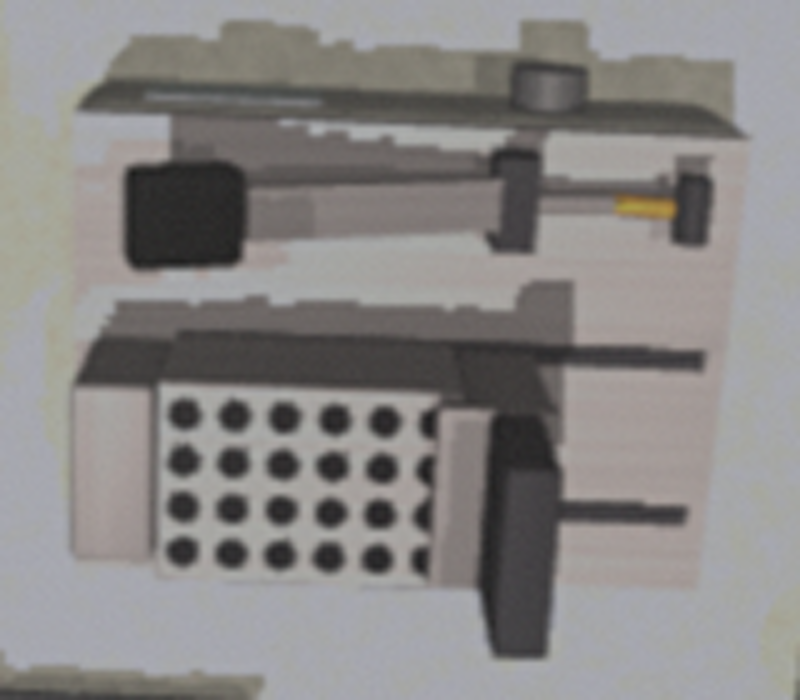

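```bash
python3 - <<'E'
from h import *
np.set_printoptions(precision=4,suppress=True)
f=eyes.grab_frame('wrist')
C=lambda x,y:(190+(x+.5)/5-.5,120+(y+.5)/5-.5)
P=lambda n,q,z:print(n,*[onz(f,*C(*p),z)[:2] for p in q])
P('tab',((510,468),(560,468),(548,657),(492,657)),.152)
P('pad',((126,165),(245,165),(245,268),(126,268)),.109)
P('deck',((78,112),(746,136),(697,588),(75,560)),.06)
P('fixedjaw',((75,385),(155,385),(152,558),(72,556)),.105)
E
python3 -m creep '[{"x":-0.05,"y":-0.35,"z":0.5,"yaw":0},{"x":-0.05,"y":-0.35,"z":1,"yaw":0},{"x":-0.05,"y":-0.35,"z":1,"yaw":0}]' 255 40
python3 -m creep '[{"x":0,"y":0,"z":0.4,"yaw":0},{"x":0,"y":0,"z":0.7,"yaw":0},{"x":0,"y":0,"z":0.8,"yaw":0},{"x":0,"y":0,"z":0.8,"yaw":0}]'
python3 - <<'E'
from h import *
f=eyes.grab_frame('wrist');crop(f,0,0,512,384,1.5,'w2.png',1)
f=eyes.grab_frame('side');crop(f,170,170,130,110,5,'s2.png',1.2)
E
```

```text
tab [0.6213 0.1433] [0.6213 0.1549] [0.67  0.154] [0.67   0.1406]
pad [0.5588 0.0523] [0.5589 0.0813] [0.5848 0.0809] [0.5848 0.0512]
deck [0.5537 0.0335] [0.5608 0.2161] [0.6971 0.2118] [0.6873 0.0259]
fixedjaw [0.6169 0.0363] [0.6169 0.0569] [0.6657 0.0543] [0.6651 0.033 ]
time_s: 3.12
eef_pos: [0.5649, 0.0595, 0.2269]
tool_rot: [-0.005, 0.002, 1.0, 0.0]
ft_force: [0.2, 0.1, 0.9]
opening: 0.372
time_s: 3.62
eef_pos: [0.5692, 0.0598, 0.1367]
tool_rot: [0.001, 0.001, 1.0, -0.0]
ft_force: [0.5, -0.3, -0.1]
opening: -0.003
```

View pics/w2.png

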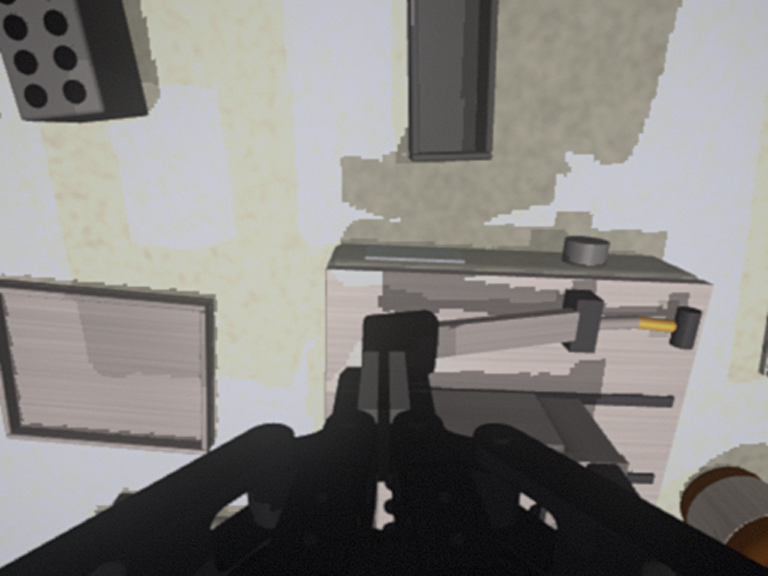

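View pics/s2.png

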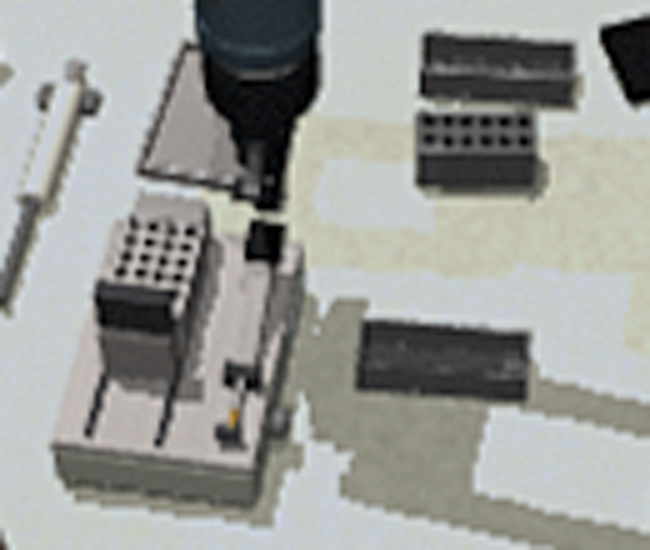

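The closed fingertips are directly over the black pad: wrist (385,350) against the pad at (400,340). Pressing now.

```bash
python3 -m creep '[{"x":0,"y":0,"z":0.15,"yaw":0},{"x":0,"y":0,"z":0.25,"yaw":0},{"x":0,"y":0,"z":0.35,"yaw":0},{"x":0,"y":0,"z":0.4,"yaw":0},{"x":0,"y":0,"z":0.45,"yaw":0},{"x":0,"y":0,"z":0.47,"yaw":0},{"x":0,"y":0,"z":0.47,"yaw":0}]'
python3 - <<'E'
from h import *
f=eyes.grab_frame('side');crop(f,170,170,130,110,5,'s3.png',1.2)
E
```

```text
time_s: 4.6
eef_pos: [0.5683, 0.0596, 0.082]
tool_rot: [0.001, 0.001, 1.0, -0.0]
ft_force: [-8.3, 0.2, 22.9]
opening: 0.004
```

View pics/s3.png

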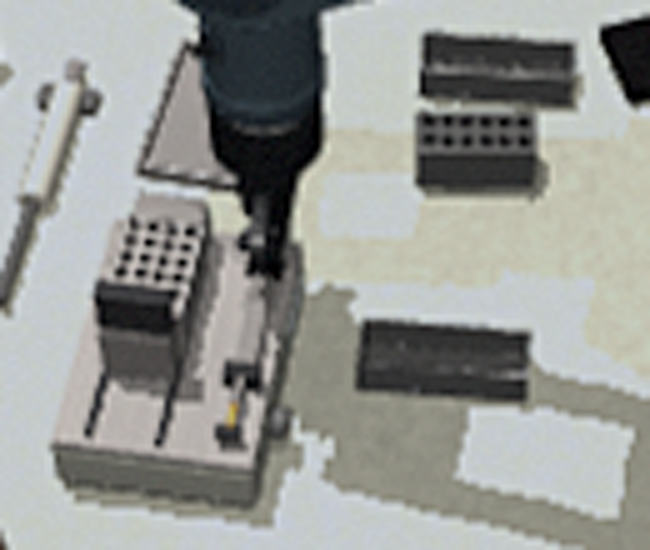

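```bash
python3 -m creep '[{"x":0,"y":0,"z":-0.2,"yaw":0},{"x":0,"y":0,"z":-0.6,"yaw":0},{"x":0,"y":0,"z":-1,"yaw":0},{"x":0,"y":0,"z":-1,"yaw":0}]' 0
python3 -m creep '[{"x":-0.3,"y":0.4,"z":0,"yaw":0},{"x":-0.64,"y":0.74,"z":0,"yaw":0},{"x":-0.64,"y":0.74,"z":0,"yaw":0},{"x":-0.64,"y":0.74,"z":0,"yaw":0}]' 0
python3 - <<'E'
from h import *
f=eyes.grab_frame('wrist');crop(f,0,0,512,384,1.5,'w4.png',1)
f=eyes.grab_frame('side');crop(f,170,170,130,110,5,'s4.png',1.2)
E
```

```text
time_s: 5.15
eef_pos: [0.5709, 0.0595, 0.2035]
tool_rot: [0.005, 0.001, 1.0, -0.0]
ft_force: [-0.2, 0.1, -0.1]
opening: 0.846
time_s: 5.65
eef_pos: [0.6442, 0.1481, 0.1973]
tool_rot: [-0.002, 0.001, 1.0, -0.0]
ft_force: [-1.1, -0.6, 0.1]
opening: 1.001
```

View pics/w4.png

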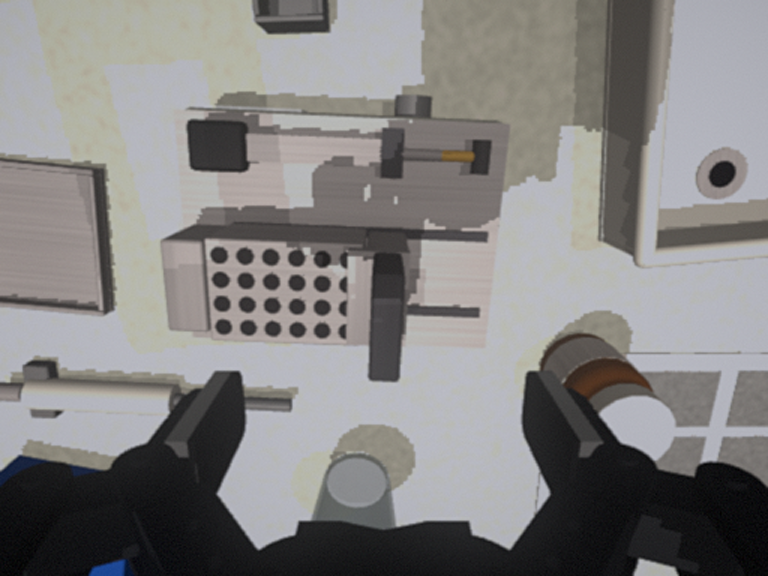

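View pics/s4.png

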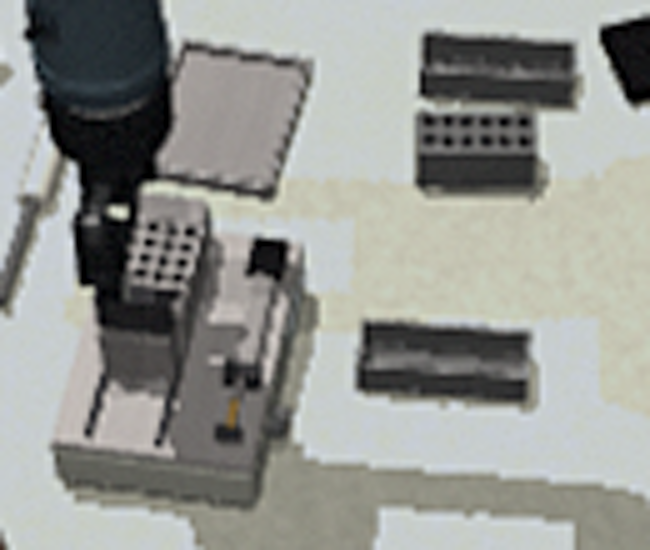

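The lever stays down; its pad is lying flat at wrist (218,145). The tab, at (387,315), is centred between the open fingers. Next I'll lower, grip and slide.

```bash
python3 -m creep '[{"x":0,"y":0,"z":0.3,"yaw":0},{"x":0,"y":0,"z":0.6,"yaw":0},{"x":0,"y":0,"z":0.6,"yaw":0}]' 0
python3 -m creep '[{"x":0,"y":0,"z":0,"yaw":0},{"x":0,"y":0,"z":0,"yaw":0},{"x":0,"y":0,"z":0,"yaw":0},{"x":0,"y":0,"z":0,"yaw":0},{"x":0,"y":0,"z":0,"yaw":0},{"x":0,"y":0,"z":0,"yaw":0}]' 255 30
python3 -m creep '[{"x":0,"y":0.1,"z":0,"yaw":0},{"x":0,"y":0.2,"z":0,"yaw":0},{"x":-0.01,"y":0.3,"z":0,"yaw":0},{"x":-0.01,"y":0.38,"z":0,"yaw":0},{"x":-0.02,"y":0.44,"z":0,"yaw":0},{"x":-0.02,"y":0.44,"z":0,"yaw":0},{"x":-0.02,"y":0.44,"z":0,"yaw":0}]'
```

```text
time_s: 6.12
eef_pos: [0.6423, 0.1469, 0.1243]
tool_rot: [-0.003, 0.002, 1.0, -0.0]
ft_force: [0.0, 0.1, 0.2]
opening: 1.003
time_s: 6.88
eef_pos: [0.6456, 0.1484, 0.1279]
tool_rot: [0.001, 0.001, 1.0, 0.0]
ft_force: [-0.7, 0.1, 6.2]
opening: 0.16
time_s: 7.75
eef_pos: [0.6477, 0.1983, 0.1279]
tool_rot: [-0.0, 0.002, 1.0, -0.002]
ft_force: [-4.2, -8.3, 7.8]
opening: 0.158
```

```bash
python3 -m creep '[{"x":0,"y":0,"z":0,"yaw":0},{"x":0,"y":0,"z":0,"yaw":0},{"x":0,"y":0,"z":-0.1,"yaw":0},{"x":0,"y":0,"z":-0.5,"yaw":0},{"x":0,"y":0,"z":-1,"yaw":0},{"x":0,"y":0,"z":-1,"yaw":0}]' 0
python3 -m creep '[{"x":0.15,"y":-0.5,"z":-0.3,"yaw":0},{"x":0.15,"y":-0.9,"z":-0.3,"yaw":0},{"x":0.15,"y":-0.9,"z":-0.3,"yaw":0},{"x":0.15,"y":-0.9,"z":-0.3,"yaw":0}]' 0
python3 - <<'E'
from h import *
f=eyes.grab_frame('wrist');crop(f,0,0,512,384,1.5,'w5.png',1); crop(f,140,70,200,150,4,'w5c.png',1)
E
```

```text
time_s: 8.5
eef_pos: [0.6507, 0.2018, 0.2548]
tool_rot: [0.007, 0.001, 1.0, 0.001]
ft_force: [0.0, 0.5, 0.4]
opening: 1.004
time_s: 9.0
eef_pos: [0.6293, 0.0932, 0.2827]
tool_rot: [-0.0, 0.001, 1.0, 0.0]
ft_force: [-0.5, 0.1, -0.7]
opening: 0.999
```

View pics/w5.png

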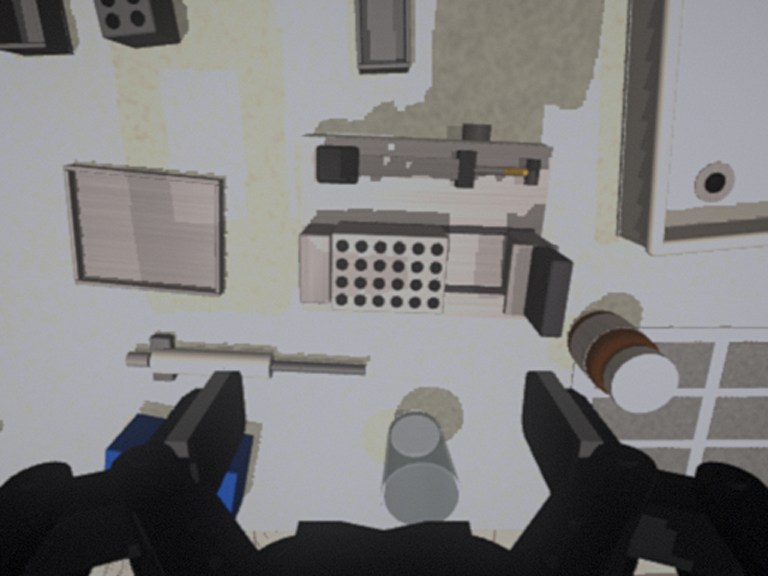

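View pics/w5c.png

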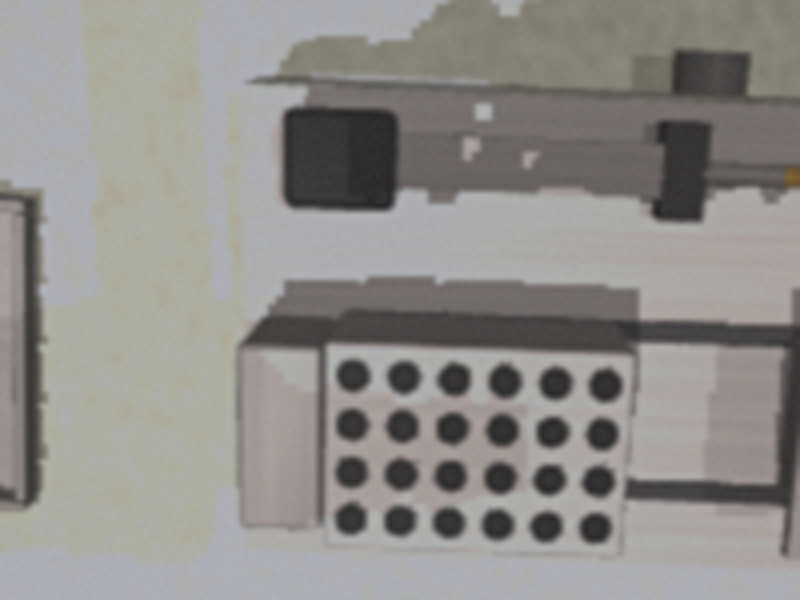

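The jaw is fully open and the lever is down. The block at wrist (388,270) is free.

```bash
python3 - <<'E'
from h import *
np.set_printoptions(precision=4,suppress=True)
f=eyes.grab_frame('wrist')
C=lambda x,y:(140+(x+.5)/4-.5,70+(y+.5)/4-.5)
c=np.array([onz(f,*C(*p),.105) for p in ((327,342),(635,352),(620,555),(327,547))]);print(c[:,:2],c.mean(0))
W=lambda x,y:(x/1.5-.17,y/1.5-.17)
c=np.array([onz(f,*W(*p),.014) for p in ((66,165),(225,176),(222,294),(77,283))]);print('tray',c[:,:2],c.mean(0))
print(status.observe()['qpos'],status.observe()['eef_pos'])
E
```

```text
[[0.6159 0.0588]
 [0.6187 0.1372]
 [0.674  0.1353]
 [0.6715 0.0568]] [0.645 0.097 0.105]
tray [[ 0.576  -0.1709]
 [ 0.5854 -0.0394]
 [ 0.69   -0.0528]
 [ 0.6791 -0.182 ]] [ 0.6326 -0.1113  0.014 ]
[-0.0268  0.3917  1.2234  0.0005  1.5274 -1.5967] [0.6293 0.0941 0.2824]
```

```bash
python3 -m creep '[{"x":-0.13,"y":0.025,"z":0,"yaw":0.9},{"x":-0.13,"y":0.025,"z":0.1,"yaw":0.9},{"x":-0.13,"y":0.025,"z":0.2,"yaw":0.9},{"x":-0.13,"y":0.025,"z":0.3,"yaw":0.9},{"x":-0.13,"y":0.025,"z":0.4,"yaw":0.9},{"x":-0.13,"y":0.025,"z":0.5,"yaw":0.9},{"x":-0.13,"y":0.025,"z":0.6,"yaw":0.9},{"x":-0.13,"y":0.025,"z":0.6,"yaw":0.9}]' 40
python3 -m creep '[{"x":0,"y":0,"z":0.1,"yaw":0.12},{"x":0,"y":0,"z":0.3,"yaw":0.12},{"x":0,"y":0,"z":0.5,"yaw":0.12},{"x":0,"y":0,"z":0.5,"yaw":0.12},{"x":0,"y":0,"z":0.5,"yaw":0.12}]' 
python3 - <<'E'
from h import *
f=eyes.grab_frame('wrist');crop(f,0,0,512,384,1.5,'w6.png',1)
print(status.observe()['eef_pos'])
E
```

```text
time_s: 10.1
eef_pos: [0.6441, 0.0977, 0.2088]
tool_rot: [-0.001, 0.651, 0.759, -0.001]
ft_force: [0.2, 0.1, -0.3]
opening: 0.841
time_s: 10.72
eef_pos: [0.6455, 0.0968, 0.1515]
tool_rot: [0.0, 0.718, 0.696, 0.0]
ft_force: [0.3, 0.9, 0.8]
opening: 0.845
[0.64579971 0.09662123 0.15206117]
```

View pics/w6.png

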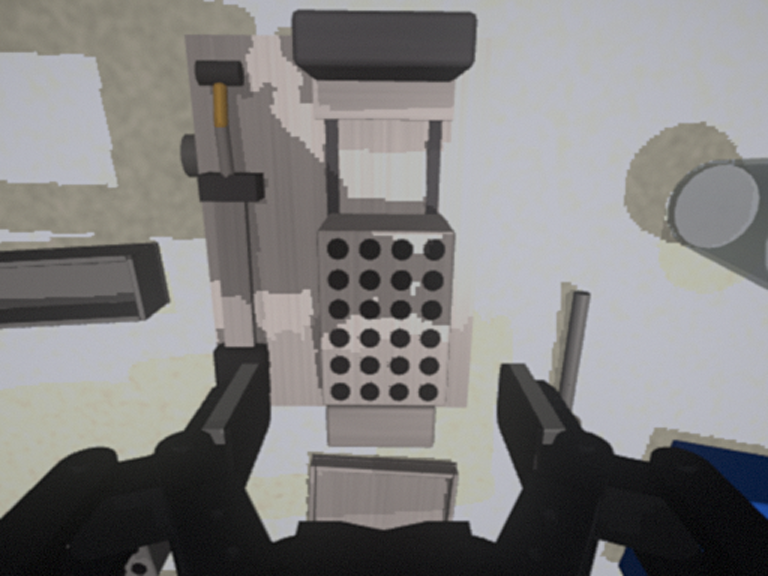

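```bash
python3 -m creep '[{"x":0,"y":0,"z":0.2,"yaw":0},{"x":0,"y":0,"z":0.4,"yaw":0},{"x":0,"y":0,"z":0.55,"yaw":0},{"x":0,"y":0,"z":0.62,"yaw":0},{"x":0,"y":0,"z":0.62,"yaw":0}]' 
python3 -m creep '[{"x":0,"y":0,"z":0,"yaw":0},{"x":0,"y":0,"z":0,"yaw":0},{"x":0,"y":0,"z":0,"yaw":0},{"x":0,"y":0,"z":0,"yaw":0},{"x":0,"y":0,"z":0,"yaw":0}]' 255 80
python3 -m creep '[{"x":0,"y":0,"z":-0.1,"yaw":0},{"x":0,"y":0,"z":-0.3,"yaw":0},{"x":0,"y":0,"z":-0.6,"yaw":0},{"x":0,"y":0,"z":-0.8,"yaw":0},{"x":0,"y":0,"z":-0.8,"yaw":0}]'
```

```text
time_s: 11.4
eef_pos: [0.6451, 0.096, 0.0764]
tool_rot: [-0.0, 0.719, 0.695, -0.0]
ft_force: [-0.2, 0.5, -0.2]
opening: 0.838
time_s: 12.02
eef_pos: [0.6462, 0.096, 0.078]
tool_rot: [0.001, 0.719, 0.695, 0.001]
ft_force: [-0.8, -0.3, 5.7]
opening: 0.637
time_s: 12.65
eef_pos: [0.6461, 0.096, 0.1748]
tool_rot: [0.001, 0.719, 0.695, 0.001]
ft_force: [-0.1, 0.2, -4.2]
opening: 0.639
```

```bash
python3 -m creep '[{"x":-0.3,"y":0,"z":0,"yaw":0},{"x":-0.6,"y":0,"z":0,"yaw":0},{"x":-0.86,"y":0,"z":0,"yaw":0},{"x":-0.86,"y":0,"z":0,"yaw":0}]' 
python3 -m creep '[{"x":-0.3,"y":-0.05,"z":0,"yaw":0},{"x":-0.6,"y":-0.05,"z":0,"yaw":0.03},{"x":-0.86,"y":-0.05,"z":0,"yaw":0.03},{"x":-0.86,"y":-0.05,"z":0,"yaw":0.03},{"x":-0.86,"y":-0.05,"z":0.3,"yaw":0.03},{"x":-0.86,"y":-0.05,"z":0.5,"yaw":0.03},{"x":-0.86,"y":-0.05,"z":0.5,"yaw":0.03}]' 
python3 - <<'E'
from h import *
f=eyes.grab_frame('wrist');crop(f,0,0,512,384,1.5,'w7.png',1)
f=eyes.grab_frame('side');crop(f,170,150,130,110,5,'s7.png',1.2)
E
```

```text
time_s: 13.15
eef_pos: [0.6405, -0.0096, 0.1704]
tool_rot: [-0.001, 0.72, 0.694, -0.001]
ft_force: [-0.3, -0.1, -4.2]
opening: 0.638
time_s: 14.02
eef_pos: [0.63, -0.1079, 0.1093]
tool_rot: [-0.003, 0.735, 0.678, -0.001]
ft_force: [0.1, -0.2, -3.1]
opening: 0.642
```

View pics/w7.png

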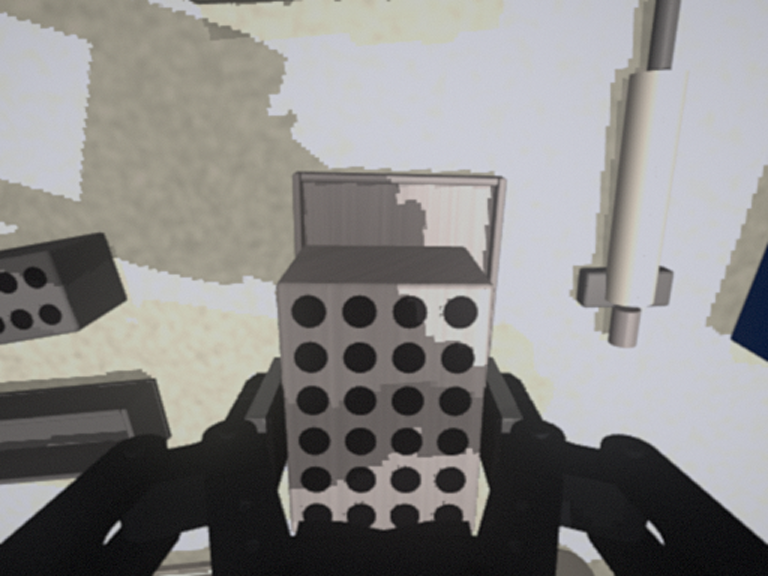

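View pics/s7.png

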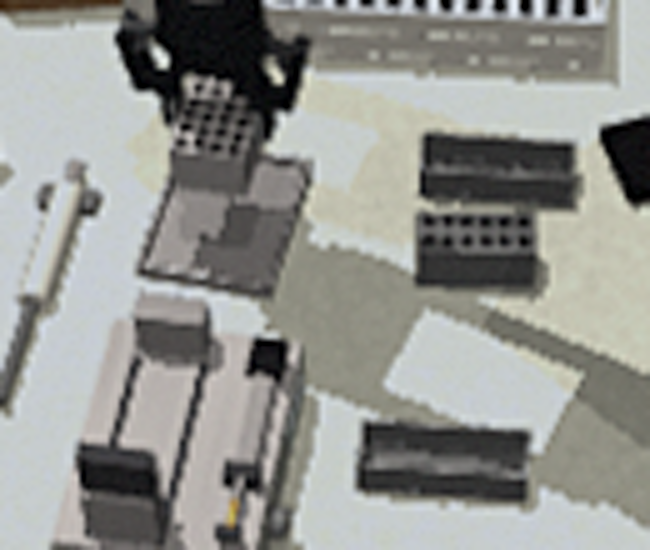

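```bash
python3 - <<'E'
from h import *
np.set_printoptions(precision=4,suppress=True)
f=eyes.grab_frame('wrist'); print(status.observe()['eef_pos'],status.observe()['tool_rot'])
for p in ((294,173),(506,178)): print(onz(f,p[0]/1.5-.17,p[1]/1.5-.17,.014))
for p in ((278,282),(490,282)): print(onz(f,p[0]/1.5-.17,p[1]/1.5-.17,.138))
E
```

```text
[ 0.6329 -0.1095  0.1135] [0.0005 0.7348 0.6783 0.0004]
[ 0.5925 -0.0478  0.014 ]
[ 0.6964 -0.0587  0.014 ]
[ 0.6078 -0.0669  0.138 ]
[ 0.6619 -0.0714  0.138 ]
```

```bash
python3 -m creep '[{"x":-0.04,"y":0.02,"z":0.2,"yaw":0},{"x":-0.04,"y":0.02,"z":0.4,"yaw":0},{"x":-0.04,"y":0.02,"z":0.6,"yaw":0},{"x":-0.04,"y":0.02,"z":0.7,"yaw":0},{"x":-0.04,"y":0.02,"z":0.74,"yaw":0},{"x":-0.04,"y":0.02,"z":0.76,"yaw":0},{"x":-0.04,"y":0.02,"z":0.76,"yaw":0}]' 
python3 - <<'E'
from h import *
f=eyes.grab_frame('side');crop(f,170,150,130,110,5,'s8.png',1.2)
E
```

```text
time_s: 15.05
eef_pos: [0.6349, -0.1153, 0.0223]
tool_rot: [0.001, 0.735, 0.678, 0.0]
ft_force: [1.0, 0.5, -3.1]
opening: 0.639
```

View pics/s8.png

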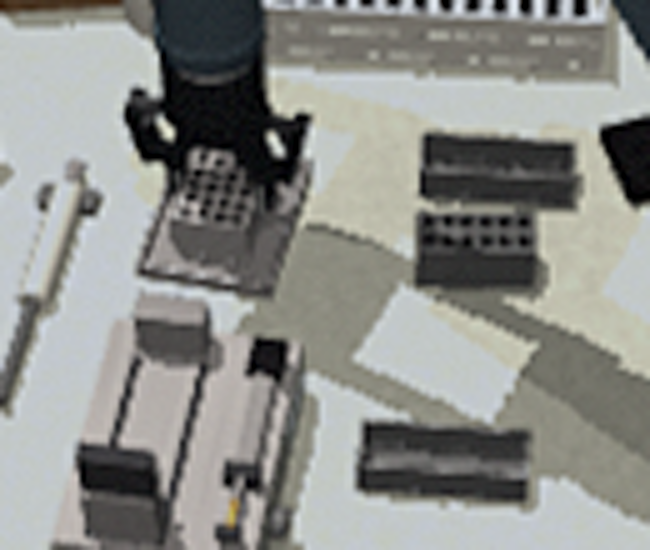

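```bash
python3 -m creep '[{"x":0,"y":0,"z":0.01,"yaw":0},{"x":0,"y":0,"z":0.02,"yaw":0},{"x":0,"y":0,"z":0.02,"yaw":0}]'
python3 -m creep '[{"x":0,"y":0,"z":0,"yaw":0},{"x":0,"y":0,"z":0,"yaw":0},{"x":0,"y":0,"z":0,"yaw":0},{"x":0,"y":0,"z":-0.3,"yaw":0},{"x":0,"y":0,"z":-0.6,"yaw":0},{"x":0,"y":0,"z":-1,"yaw":0},{"x":0,"y":0,"z":-1,"yaw":0}]' 30
python3 -m creep '[{"x":0,"y":0,"z":-0.5,"yaw":0},{"x":0,"y":0,"z":-1,"yaw":0},{"x":0,"y":0,"z":-1,"yaw":0}]'
python3 - <<'E'
from h import *
f=eyes.grab_frame('wrist');crop(f,0,0,512,384,1.5,'w9.png',1)
f=eyes.grab_frame('side');crop(f,170,150,130,110,5,'s9.png',1.2)
f=eyes.grab_frame('top');crop(f,90,130,280,120,2.8,'t9.png',1.2)
E
```

```text
time_s: 15.48
eef_pos: [0.6348, -0.1153, 0.022]
tool_rot: [0.001, 0.735, 0.678, 0.0]
ft_force: [-4.1, 2.7, 13.1]
opening: 0.64
time_s: 16.35
eef_pos: [0.637, -0.1161, 0.1437]
tool_rot: [0.004, 0.735, 0.678, 0.002]
ft_force: [1.1, -0.8, 0.4]
opening: 0.883
time_s: 16.73
eef_pos: [0.6367, -0.1159, 0.2643]
tool_rot: [0.005, 0.735, 0.678, 0.002]
ft_force: [0.1, 0.2, -0.4]
opening: 0.885
```

View pics/w9.png

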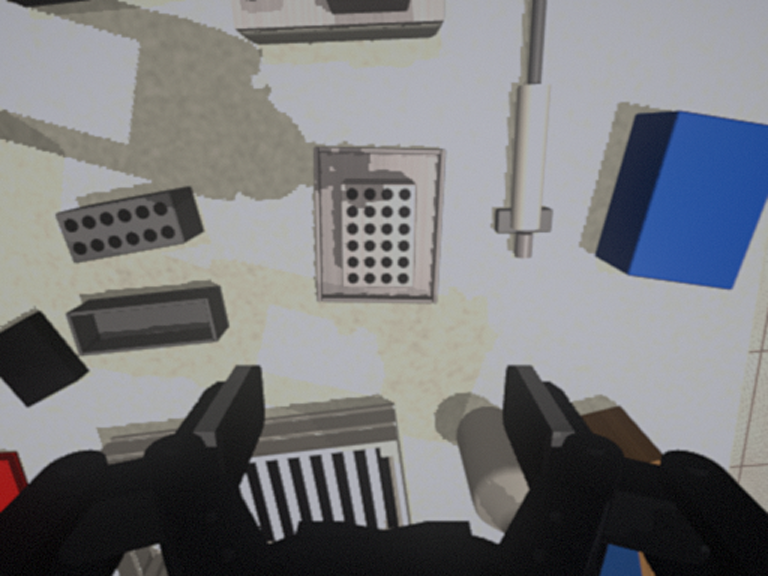

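View pics/s9.png

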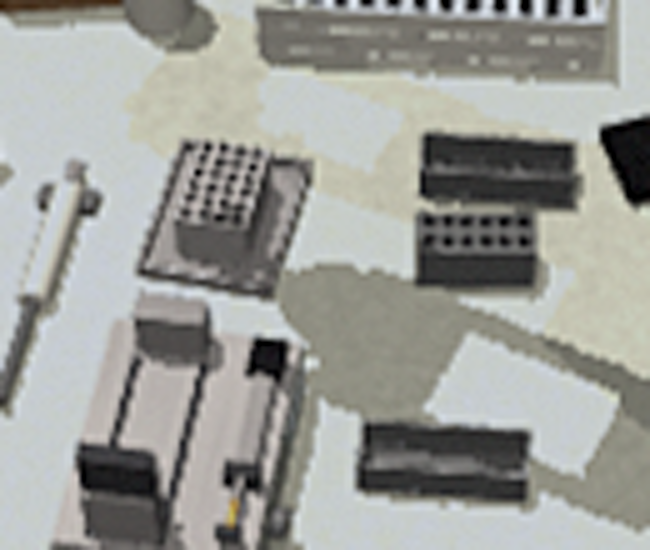

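The block sits flat, wells up, near the middle of the tray at wrist (378,232). Next I'll measure the rack and trough B in this view.

```bash
python3 - <<'E'
from h import *
np.set_printoptions(precision=4,suppress=True)
f=eyes.grab_frame('wrist'); print(status.observe()['eef_pos'],status.observe()['qpos'])
crop(f,0,90,170,170,4,'w10.png',1.2)
E
```

```text
[ 0.6332 -0.1147  0.2563] [-0.3523  0.418   1.246   0.      1.4819 -0.2716]
```

View pics/w10.png

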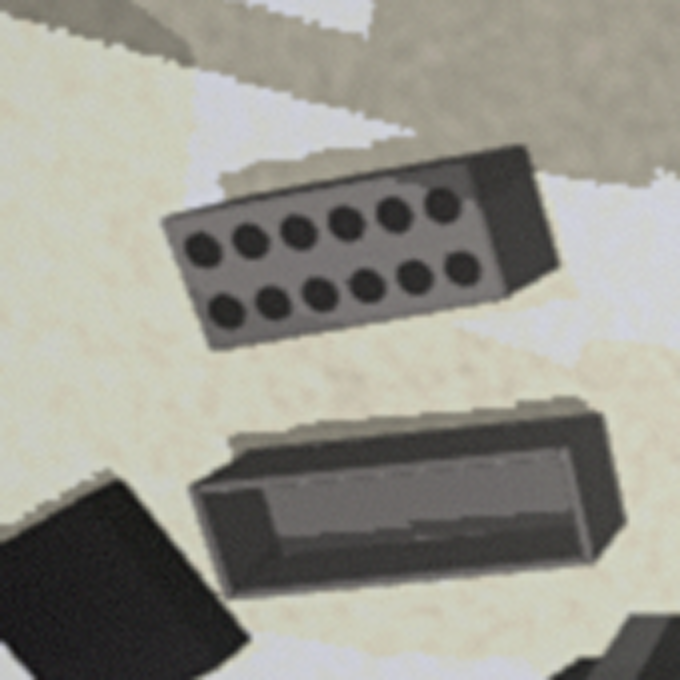

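```bash
cat >> h.py <<'E'
def rect(f,C,q,z):
    c=np.array([onz(f,*C(*p),z) for p in q])[:,:2]; m=cv2.minAreaRect((c*1000).astype(np.float32))
    return c, c.mean(0), m
E
python3 - <<'E'
from h import *
np.set_printoptions(precision=4,suppress=True)
f=eyes.grab_frame('wrist')
C=lambda x,y:((x+.5)/4-.5,90+(y+.5)/4-.5)
print('rack',rect(f,C,((165,215),(468,162),(508,298),(213,349)),.046))
print('trB',rect(f,C,((190,487),(572,447),(594,562),(228,598)),.034))
print('timer',rect(f,C,((-5,545),(118,485),(248,638),(248,638)),.02))
E
```

```text
rack (array([[ 0.396 , -0.0763],
       [ 0.483 , -0.0688],
       [ 0.4862, -0.1073],
       [ 0.3988, -0.1151]]), array([ 0.441 , -0.0919]), ((440.9149169921875, -91.95463562011719), (87.7950668334961, 38.95856857299805), 4.910224914550781))
trB (array([[ 0.3718, -0.1601],
       [ 0.491 , -0.1568],
       [ 0.4907, -0.195 ],
       [ 0.3733, -0.1978]]), array([ 0.4317, -0.1774]), ((431.92041015625, -177.507568359375), (119.31556701660156, 38.1486701965332), 1.5955488681793213))
timer (array([[ 0.293 , -0.1793],
       [ 0.3388, -0.1622],
       [ 0.3658, -0.2188],
       [ 0.3658, -0.2188]]), array([ 0.3409, -0.1948]), ((338.21832275390625, -182.85025024414062), (36.850040435791016, 82.83060455322266), 61.541744232177734))
```

```bash
python3 -m creep '[{"x":0.06,"y":-0.15,"z":0,"yaw":0.89},{"x":0.06,"y":-0.3,"z":0,"yaw":0.89},{"x":0.06,"y":-0.45,"z":0,"yaw":0.89},{"x":0.06,"y":-0.6,"z":0,"yaw":0.89},{"x":0.06,"y":-0.75,"z":0,"yaw":0.89},{"x":0.06,"y":-0.9,"z":0,"yaw":0.89},{"x":0.06,"y":-1,"z":0,"yaw":0.89},{"x":0.06,"y":-1,"z":0,"yaw":0.89}]' 70
python3 -m creep '[{"x":-0.3,"y":-0.05,"z":0.2,"yaw":0},{"x":-0.6,"y":-0.1,"z":0.6,"yaw":0},{"x":-0.6,"y":-0.1,"z":1,"yaw":0},{"x":-0.6,"y":-0.1,"z":1,"yaw":0},{"x":-0.6,"y":-0.1,"z":1,"yaw":0}]' 
python3 - <<'E'
from h import *
f=eyes.grab_frame('wrist');crop(f,0,0,512,384,1.5,'w11.png',1.2)
s=status.observe();print(s['eef_pos'],s['tool_rot'],s['qpos'])
E
```

```text
time_s: 17.98
eef_pos: [0.5136, -0.0978, 0.2573]
tool_rot: [-0.001, 0.999, 0.044, -0.002]
ft_force: [0.6, -0.5, -0.1]
opening: 0.723
time_s: 18.6
eef_pos: [0.4432, -0.0933, 0.1397]
tool_rot: [0.0, 0.999, 0.046, 0.0]
ft_force: [-0.2, -0.5, 0.1]
opening: 0.723
[ 0.44381944 -0.09355753  0.14032305] [5.69145902e-04 9.98934955e-01 4.61254692e-02 1.03546349e-03] [-4.54535189e-01  1.72297956e-01  1.88881295e+00 -5.09580706e-06
  1.07811861e+00  1.02397980e+00]
```

View pics/w11.png

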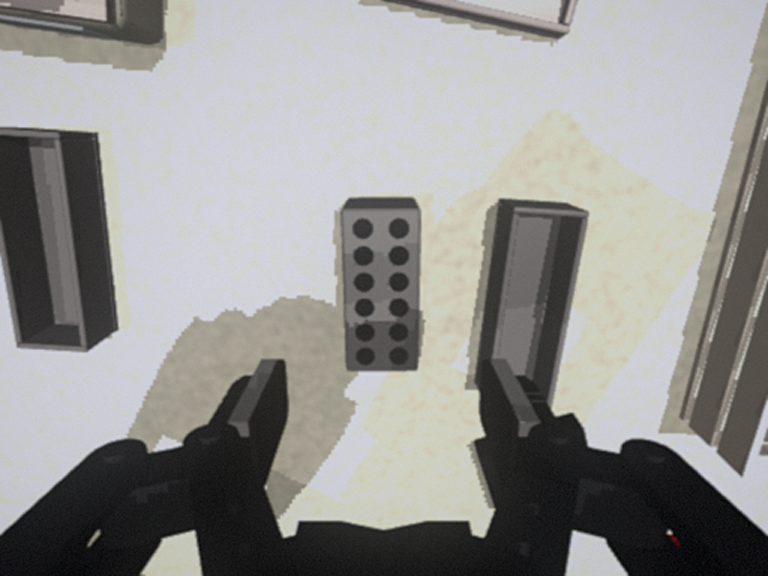

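```bash
python3 -m creep '[{"x":0,"y":0,"z":0.4,"yaw":0},{"x":0,"y":0,"z":0.7,"yaw":0},{"x":0,"y":0,"z":0.9,"yaw":0},{"x":0,"y":0,"z":1,"yaw":0},{"x":0,"y":0,"z":1,"yaw":0}]' 
python3 -m creep '[{"x":0,"y":0,"z":0,"yaw":0},{"x":0,"y":0,"z":0,"yaw":0},{"x":0,"y":0,"z":0,"yaw":0},{"x":0,"y":0,"z":0,"yaw":0},{"x":0,"y":0,"z":0,"yaw":0}]' 255 40
python3 -m creep '[{"x":0,"y":0,"z":-0.2,"yaw":0},{"x":0,"y":0,"z":-0.6,"yaw":0},{"x":0,"y":0,"z":-1,"yaw":0},{"x":0,"y":0,"z":-1,"yaw":0}]'
python3 - <<'E'
from h import *
f=eyes.grab_frame('top');crop(f,290,130,90,120,5,'t11.png',1.2)
s=status.observe();print(s['eef_pos'],s['tool_rot'],s['opening'])
E
```

```text
time_s: 19.27
eef_pos: [0.4431, -0.0932, 0.0193]
tool_rot: [0.0, 0.999, 0.046, 0.0]
ft_force: [-0.1, -0.5, -0.4]
opening: 0.722
time_s: 19.9
eef_pos: [0.4435, -0.0934, 0.0203]
tool_rot: [0.001, 0.999, 0.046, 0.001]
ft_force: [-0.2, -0.3, 6.0]
opening: 0.458
time_s: 20.4
eef_pos: [0.445, -0.0941, 0.143]
tool_rot: [0.002, 0.999, 0.046, 0.004]
ft_force: [0.6, 0.0, -0.7]
opening: 0.459
[ 0.44349471 -0.09344724  0.14085529] [0.00121337 0.99893224 0.04613246 0.00216671] 0.45773793374985383
```

View pics/t11.png

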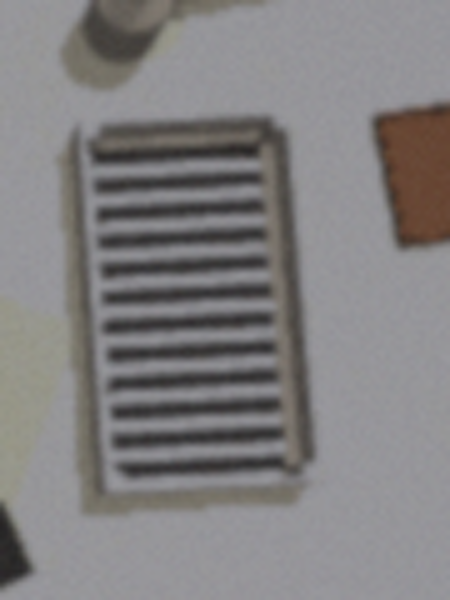

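```bash
python3 -m creep '[{"x":0.04,"y":0.4,"z":-0.2,"yaw":0},{"x":0.08,"y":0.77,"z":-0.2,"yaw":0},{"x":0.08,"y":0.77,"z":-0.2,"yaw":0}]' 
python3 -m creep '[{"x":0.04,"y":0.4,"z":0,"yaw":0},{"x":0.08,"y":0.77,"z":0,"yaw":0},{"x":0.08,"y":0.77,"z":0,"yaw":0}]' 
python3 -m creep '[{"x":0.04,"y":0.4,"z":0,"yaw":0},{"x":0.08,"y":0.76,"z":0,"yaw":0},{"x":0.08,"y":0.76,"z":0,"yaw":0},{"x":0.08,"y":0.76,"z":0,"yaw":0}]' 
python3 - <<'E'
from h import *
f=eyes.grab_frame('wrist');crop(f,0,0,512,384,1.5,'w12.png',1.2)
s=status.observe();print(s['eef_pos'],s['tool_rot'],s['qpos'])
E
```

```text
time_s: 20.82
eef_pos: [0.4604, -0.1865, 0.1617]
tool_rot: [0.0, 0.999, 0.045, -0.0]
ft_force: [-0.5, 0.6, -1.8]
opening: 0.46
time_s: 21.2
eef_pos: [0.4781, -0.2768, 0.1611]
tool_rot: [-0.001, 0.999, 0.045, -0.001]
ft_force: [0.1, 0.6, -0.6]
opening: 0.456
time_s: 21.7
eef_pos: [0.4957, -0.3629, 0.1616]
tool_rot: [-0.002, 0.999, 0.046, -0.001]
ft_force: [-0.2, 0.7, 0.2]
opening: 0.463
[ 0.49584159 -0.36279379  0.1619343 ] [-1.33761420e-03  9.98916934e-01  4.65023225e-02 -8.39168343e-04] [-8.13278880e-01  4.25601929e-01  1.46824848e+00  4.99479438e-04
  1.25086459e+00  6.64321305e-01]
```

View pics/w12.png

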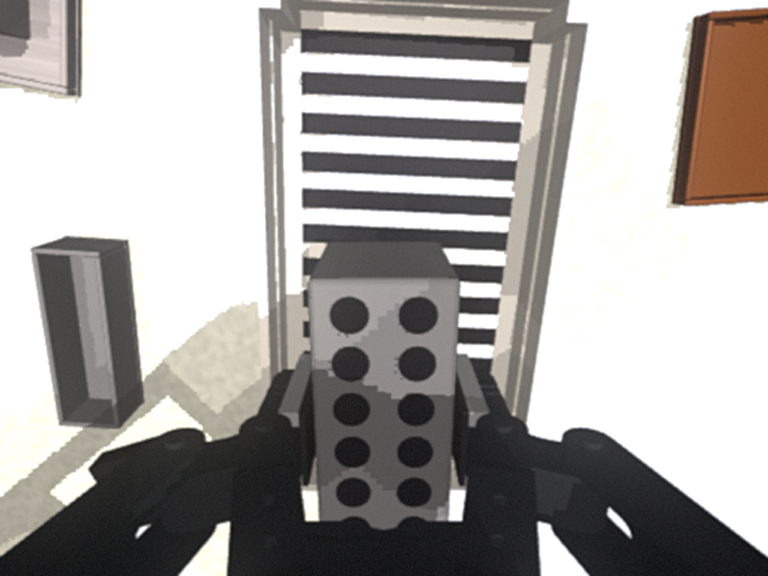

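```bash
python3 -m creep '[{"x":0.05,"y":0.07,"z":0.4,"yaw":0},{"x":0.05,"y":0.07,"z":0.8,"yaw":0},{"x":0.05,"y":0.07,"z":0.8,"yaw":0}]' 
python3 -m creep '[{"x":0,"y":0,"z":0.1,"yaw":0},{"x":0,"y":0,"z":0.2,"yaw":0},{"x":0,"y":0,"z":0.28,"yaw":0},{"x":0,"y":0,"z":0.28,"yaw":0}]' 
python3 -m creep '[{"x":0,"y":0,"z":0,"yaw":0},{"x":0,"y":0,"z":0,"yaw":0},{"x":0,"y":0,"z":0,"yaw":0},{"x":0,"y":0,"z":-0.3,"yaw":0},{"x":0,"y":0,"z":-0.7,"yaw":0},{"x":0,"y":0,"z":-1,"yaw":0},{"x":0,"y":0,"z":-1,"yaw":0}]' 70
python3 -m creep '[{"x":-0.2,"y":-0.4,"z":-0.3,"yaw":0},{"x":-0.4,"y":-0.8,"z":-0.4,"yaw":0},{"x":-0.4,"y":-0.8,"z":-0.4,"yaw":0},{"x":-0.4,"y":-0.8,"z":-0.4,"yaw":0}]' 
python3 - <<'E'
from h import *
f=eyes.grab_frame('wrist');crop(f,0,0,512,384,1.5,'w13.png',1.2)
s=status.observe();print(s['eef_pos'],s['tool_rot'],s['qpos'])
E
```

```text
time_s: 22.12
eef_pos: [0.5006, -0.3687, 0.0631]
tool_rot: [-0.004, 0.999, 0.047, -0.003]
ft_force: [-0.7, 0.7, -0.0]
opening: 0.461
time_s: 22.62
eef_pos: [0.5028, -0.3726, 0.0327]
tool_rot: [-0.0, 0.999, 0.046, -0.0]
ft_force: [-0.2, 0.4, -0.9]
opening: 0.459
time_s: 23.5
eef_pos: [0.5048, -0.3746, 0.1575]
tool_rot: [0.003, 0.999, 0.046, 0.003]
ft_force: [0.9, -0.2, -0.0]
opening: 0.725
time_s: 24.0
eef_pos: [0.4466, -0.2818, 0.201]
tool_rot: [0.0, 0.999, 0.046, 0.0]
ft_force: [0.5, 0.3, -0.2]
opening: 0.725
[ 0.44679864 -0.28226863  0.20077881] [ 4.40736526e-05  9.98941806e-01  4.59919691e-02 -6.63835093e-05] [-7.74556387e-01  2.43116777e-01  1.63290968e+00 -1.64840748e-04
  1.26559224e+00  7.04273077e-01]
```

View pics/w13.png

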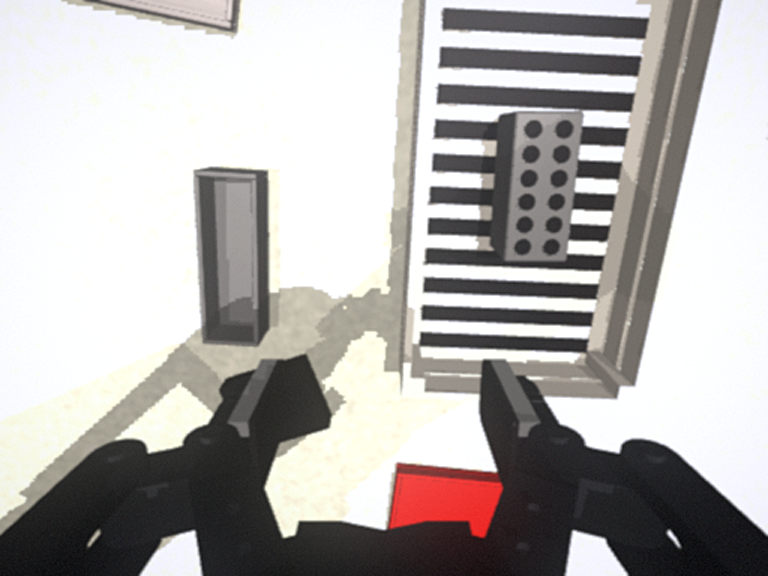

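The rack is in the crate at wrist (540,185). Next is trough B at (233,255).

```bash
python3 - <<'E'
from h import *
np.set_printoptions(precision=4,suppress=True)
f=eyes.grab_frame('wrist')
C=lambda x,y:((x+.5)/1.5-.5,(y+.5)/1.5-.5)
print(rect(f,C,((195,175),(268,178),(263,344),(203,343)),.034))
crop(f,110,100,120,150,5,'w13c.png',.8)
E
```

```text
(array([[ 0.4872, -0.1595],
       [ 0.4895, -0.2055],
       [ 0.3743, -0.2041],
       [ 0.3713, -0.162 ]]), array([ 0.4306, -0.1828]), ((430.364990234375, -183.76527404785156), (117.23152923583984, 45.99489974975586), 1.235544204711914))
```

View pics/w13c.png

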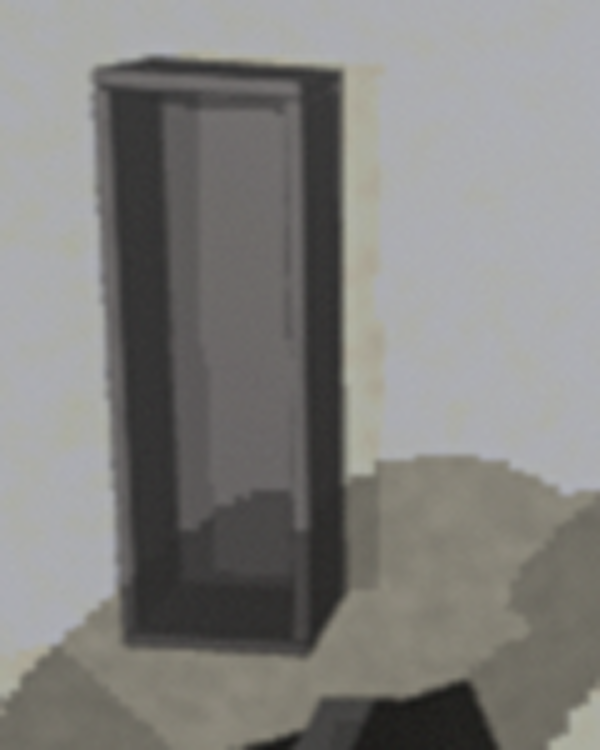

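```bash
python3 - <<'E'
from h import *
np.set_printoptions(precision=4,suppress=True)
f=eyes.grab_frame('wrist')
C=lambda x,y:(110+(x+.5)/5-.5,100+(y+.5)/5-.5)
print(rect(f,C,((97,72),(304,80),(312,655),(124,644)),.034), status.observe()['eef_pos'])
E
```

```text
(array([[ 0.4895, -0.159 ],
       [ 0.4915, -0.198 ],
       [ 0.3724, -0.201 ],
       [ 0.3714, -0.1614]]), array([ 0.4312, -0.1798]), ((431.45068359375, -179.70303344726562), (119.17032623291016, 39.574127197265625), 1.421829342842102)) [ 0.4468 -0.2825  0.2006]
```

```bash
python3 -m creep '[{"x":-0.05,"y":-0.4,"z":0,"yaw":0.04},{"x":-0.05,"y":-0.87,"z":0.4,"yaw":0.04},{"x":-0.05,"y":-0.87,"z":0.8,"yaw":0.04},{"x":-0.05,"y":-0.87,"z":0.8,"yaw":0.04},{"x":-0.05,"y":-0.87,"z":0.8,"yaw":0.04}]' 65
python3 - <<'E'
from h import *
f=eyes.grab_frame('wrist');crop(f,0,0,512,384,1.5,'w14.png',1.2)
s=status.observe();print(s['eef_pos'],s['tool_rot'],s['qpos'])
E
```

```text
time_s: 24.78
eef_pos: [0.4323, -0.1799, 0.1065]
tool_rot: [0.001, 1.0, 0.014, 0.001]
ft_force: [-0.1, -0.0, 0.0]
opening: 0.744
[ 0.43268414 -0.18033013  0.10704648] [0.00106873 0.99989713 0.0142452  0.0012918 ] [-6.33393691e-01  2.40571403e-01  1.89702193e+00 -1.73368193e-04
  1.00064934e+00  9.09004568e-01]
```

View pics/w14.png

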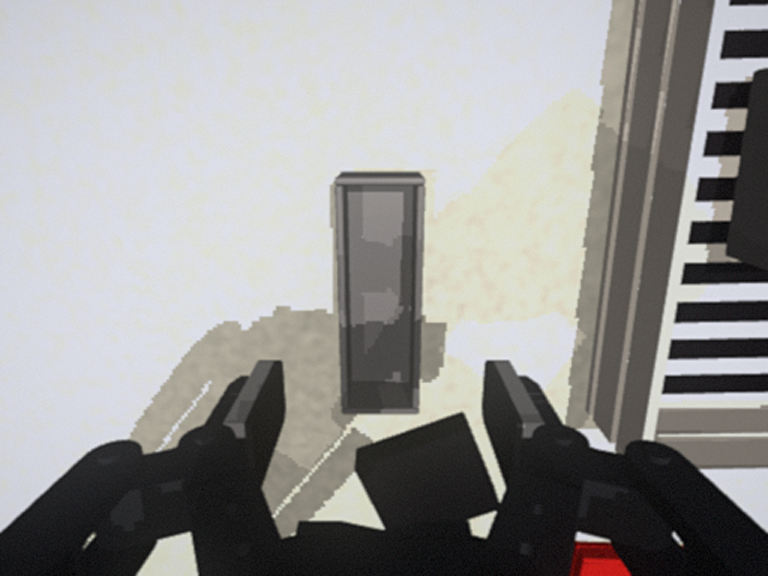

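```bash
python3 -m creep '[{"x":0,"y":0,"z":0.3,"yaw":0},{"x":0,"y":0,"z":0.6,"yaw":0},{"x":0,"y":0,"z":0.75,"yaw":0},{"x":0,"y":0,"z":0.79,"yaw":0},{"x":0,"y":0,"z":0.79,"yaw":0}]' 
python3 -m creep '[{"x":0,"y":0,"z":0,"yaw":0},{"x":0,"y":0,"z":0,"yaw":0},{"x":0,"y":0,"z":0,"yaw":0},{"x":0,"y":0,"z":0,"yaw":0},{"x":0,"y":0,"z":0,"yaw":0}]' 255 30
python3 -m creep '[{"x":0,"y":0,"z":-0.2,"yaw":0},{"x":0,"y":0,"z":-0.6,"yaw":0},{"x":0,"y":0,"z":-1,"yaw":0},{"x":0,"y":0,"z":-1,"yaw":0}]'
python3 - <<'E'
from h import *
f=eyes.grab_frame('wrist');crop(f,0,0,512,384,1.5,'w15.png',1.2)
s=status.observe();print(s['eef_pos'],s['tool_rot'],s['qpos'])
E
```

```text
time_s: 25.45
eef_pos: [0.4321, -0.1796, 0.0116]
tool_rot: [0.001, 1.0, 0.014, 0.001]
ft_force: [0.4, 0.3, -0.4]
opening: 0.746
time_s: 26.08
eef_pos: [0.4319, -0.1791, 0.0118]
tool_rot: [0.001, 1.0, 0.015, 0.001]
ft_force: [-0.8, -0.4, 6.0]
opening: 0.465
time_s: 26.58
eef_pos: [0.4334, -0.1799, 0.1346]
tool_rot: [0.003, 1.0, 0.015, 0.004]
ft_force: [0.9, -0.2, -0.6]
opening: 0.464
[ 0.43203144 -0.17900717  0.13247571] [0.00146451 0.99988837 0.01474232 0.00194076] [-6.32011699e-01  2.04728797e-01  1.86969768e+00  1.74841960e-06
  1.06230352e+00  9.09297982e-01]
```

View pics/w15.png

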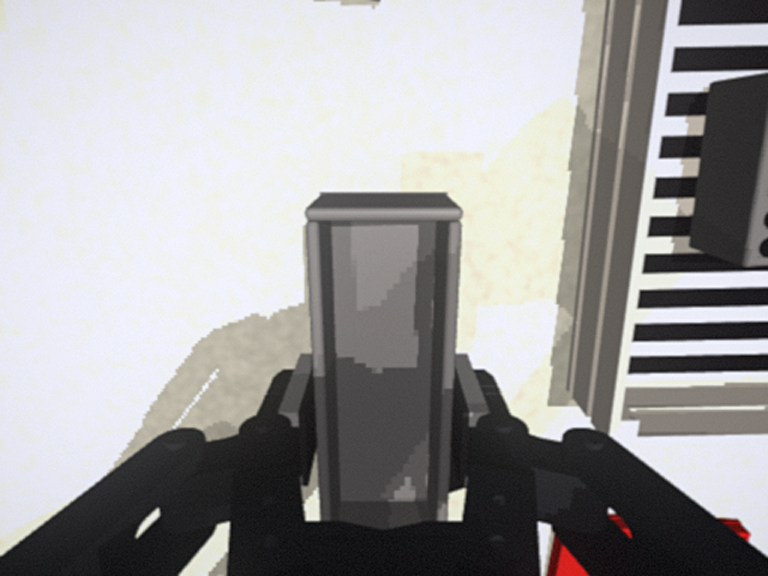

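```bash
python3 -m creep '[{"x":0,"y":-0.1,"z":-0.5,"yaw":0},{"x":0.1,"y":-0.5,"z":-1,"yaw":0},{"x":0.24,"y":-0.92,"z":-1,"yaw":0},{"x":0.24,"y":-0.92,"z":-1,"yaw":0}]' 
python3 -m creep '[{"x":0.12,"y":-0.46,"z":0,"yaw":0},{"x":0.24,"y":-0.92,"z":0,"yaw":0},{"x":0.24,"y":-0.92,"z":0,"yaw":0}]'
python3 -m creep '[{"x":0.12,"y":-0.46,"z":0,"yaw":0},{"x":0.24,"y":-0.92,"z":0,"yaw":0},{"x":0.24,"y":-0.92,"z":0,"yaw":0}]'
python3 -m creep '[{"x":0.12,"y":-0.46,"z":0,"yaw":0},{"x":0.24,"y":-0.92,"z":0,"yaw":0},{"x":0.24,"y":-0.92,"z":0,"yaw":0}]'
python3 -m creep '[{"x":0.12,"y":-0.46,"z":0,"yaw":-0.04},{"x":0.24,"y":-0.92,"z":0,"yaw":-0.04},{"x":0.24,"y":-0.92,"z":0,"yaw":-0.04},{"x":0.24,"y":-0.92,"z":0,"yaw":-0.04}]'
python3 - <<'E'
from h import *
f=eyes.grab_frame('wrist');crop(f,0,0,512,384,1.5,'w16.png',1.2)
s=status.observe();print(s['eef_pos'],s['tool_rot'],s['qpos'])
E
```

```text
time_s: 27.12
eef_pos: [0.4569, -0.0634, 0.2505]
tool_rot: [-0.001, 1.0, 0.018, 0.0]
ft_force: [-0.8, -1.3, -1.4]
opening: 0.463
time_s: 27.5
eef_pos: [0.4813, 0.0468, 0.2486]
tool_rot: [-0.001, 1.0, 0.017, -0.002]
ft_force: [-0.1, 0.4, -1.3]
opening: 0.459
time_s: 27.88
eef_pos: [0.5074, 0.1567, 0.2487]
tool_rot: [-0.0, 1.0, 0.016, -0.001]
ft_force: [-0.1, -0.3, -1.0]
opening: 0.461
time_s: 28.25
eef_pos: [0.5334, 0.2671, 0.2486]
tool_rot: [0.0, 1.0, 0.016, -0.001]
ft_force: [-0.6, -0.9, -0.9]
opening: 0.464
time_s: 28.75
eef_pos: [0.559, 0.375, 0.2493]
tool_rot: [0.001, 0.999, 0.045, -0.001]
ft_force: [-0.6, -0.2, -1.4]
opening: 0.462
[0.55904254 0.37492316 0.24985709] [ 8.62376733e-04  9.98981674e-01  4.51044000e-02 -6.81173050e-04] [ 4.25982642e-01  4.75556903e-01  1.17214914e+00 -1.09783742e-03
  1.49579251e+00  1.90662281e+00]
```

View pics/w16.png

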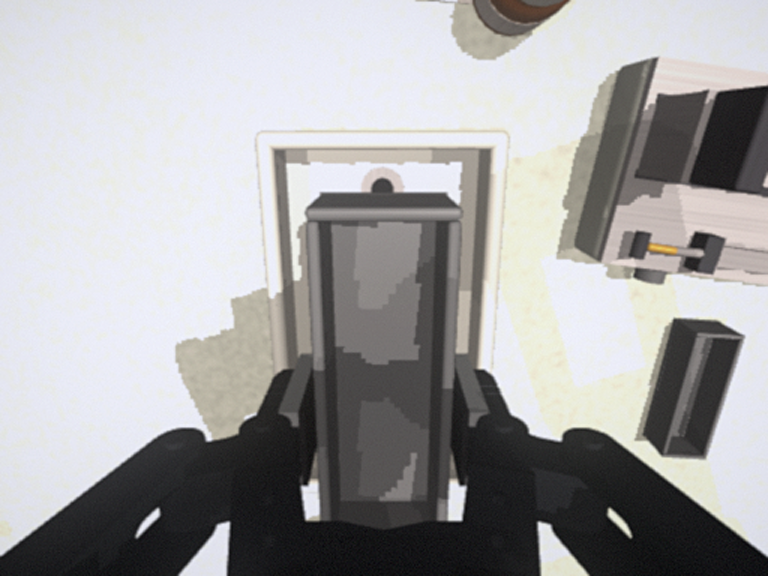

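```bash
python3 - <<'E'
from h import *
f=eyes.grab_frame('wrist')
for p in ((258,133),(508,133)): print(onz(f,p[0]/1.5-.17,p[1]/1.5-.17,.06))
E
python3 -m creep '[{"x":0,"y":0,"z":0.5,"yaw":0},{"x":0,"y":0,"z":1,"yaw":0},{"x":0,"y":0,"z":1,"yaw":0}]'
python3 -m creep '[{"x":0,"y":0,"z":0,"yaw":0}]'
```

```text
[0.62787901 0.46357733 0.06      ]
[0.64252469 0.29886807 0.06      ]
time_s: 29.22
eef_pos: [0.5553, 0.3742, 0.1256]
tool_rot: [0.002, 0.999, 0.045, -0.005]
ft_force: [-0.1, -0.2, -0.2]
opening: 0.462
time_s: 29.35
eef_pos: [0.5602, 0.3773, 0.1332]
tool_rot: [-0.001, 0.999, 0.046, 0.002]
ft_force: [0.2, 0.2, 0.4]
opening: 0.46
```

```bash
python3 -m creep '[{"x":0,"y":0,"z":0.4,"yaw":0},{"x":0,"y":0,"z":0.7,"yaw":0},{"x":0,"y":0,"z":0.85,"yaw":0},{"x":0,"y":0,"z":0.92,"yaw":0},{"x":0,"y":0,"z":0.92,"yaw":0}]'
python3 -m creep '[{"x":0,"y":0,"z":0,"yaw":0},{"x":0,"y":0,"z":0,"yaw":0},{"x":0,"y":0,"z":0,"yaw":0},{"x":0,"y":0,"z":-0.3,"yaw":0},{"x":0,"y":0,"z":-0.7,"yaw":0},{"x":0,"y":0,"z":-1,"yaw":0},{"x":0,"y":0,"z":-1,"yaw":0}]' 65
python3 -m creep '[{"x":-0.2,"y":0.4,"z":-0.5,"yaw":0},{"x":-0.4,"y":0.9,"z":-0.8,"yaw":0},{"x":-0.5,"y":1,"z":-0.8,"yaw":0},{"x":-0.5,"y":1,"z":-0.8,"yaw":0}]'
python3 - <<'E'
from h import *
f=eyes.grab_frame('wrist');crop(f,0,0,512,384,1.5,'w17.png',1.2)
s=status.observe();print(s['eef_pos'],s['tool_rot'],s['qpos'])
E
```

```text
time_s: 29.98
eef_pos: [0.5597, 0.3781, 0.0215]
tool_rot: [-0.0, 0.999, 0.046, 0.001]
ft_force: [-0.8, 0.4, -0.5]
opening: 0.462
time_s: 30.85
eef_pos: [0.5609, 0.3787, 0.1446]
tool_rot: [-0.002, 0.999, 0.046, 0.004]
ft_force: [0.9, 0.3, 0.4]
opening: 0.744
time_s: 31.35
eef_pos: [0.5095, 0.2508, 0.2371]
tool_rot: [0.0, 0.999, 0.045, 0.001]
ft_force: [-0.2, 0.0, -0.6]
opening: 0.748
[0.50976638 0.25194814 0.23610297] [-1.66625690e-04  9.98978519e-01  4.51870959e-02  1.31929575e-04] [2.62751369e-01 2.88737121e-01 1.48221185e+00 2.73932591e-04
 1.37031412e+00 1.74308821e+00]
```

View pics/w17.png

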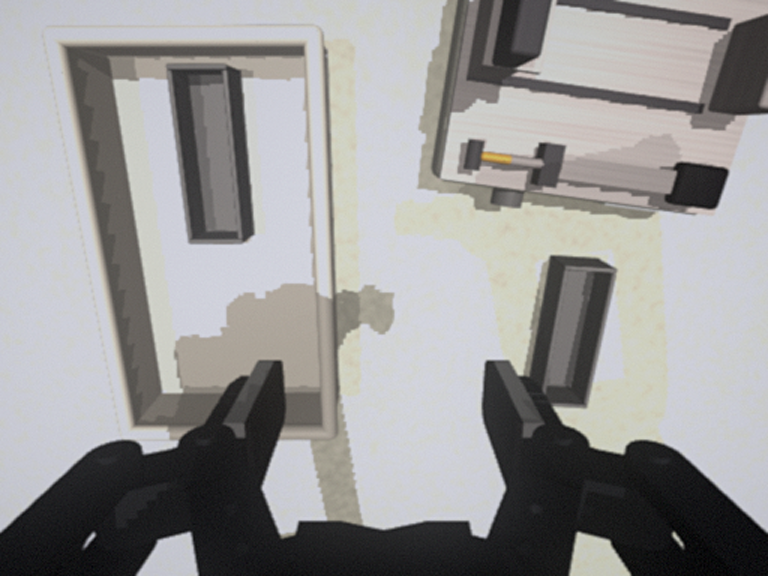

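Trough B is in the tub at wrist (210,155). Trough A is at (570,330).

```bash
python3 - <<'E'
from h import *
f=eyes.grab_frame('wrist');crop(f,330,160,100,120,5,'w17c.png',.9)
E
```

```text
(no output)
```

View pics/w17c.png

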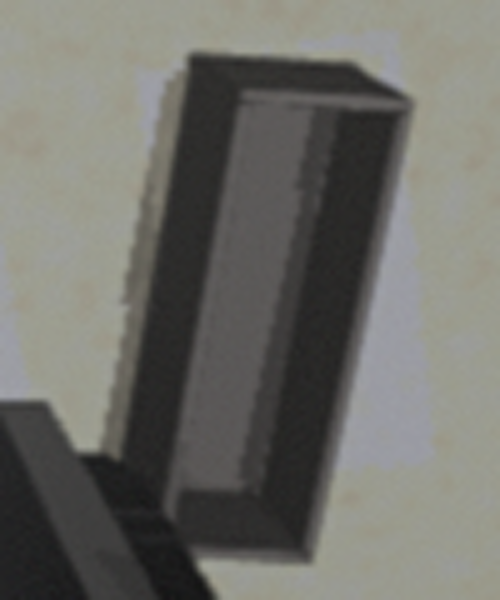

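```bash
python3 - <<'E'
from h import *
np.set_printoptions(precision=4,suppress=True)
f=eyes.grab_frame('wrist')
C=lambda x,y:(330+(x+.5)/5-.5,160+(y+.5)/5-.5)
print(rect(f,C,((238,92),(412,102),(312,560),(157,553)),.034), status.observe()['eef_pos'])
E
```

```text
(array([[0.5035, 0.1153],
       [0.5047, 0.0761],
       [0.3877, 0.0729],
       [0.3862, 0.1112]]), array([0.4455, 0.0939]), ((445.43408203125, 93.85528564453125), (117.35315704345703, 39.23134994506836), 1.7686270475387573)) [0.5099 0.253  0.235 ]
```

```bash
python3 -m creep '[{"x":-0.2,"y":0.4,"z":0,"yaw":0.04},{"x":-0.4,"y":0.8,"z":0.2,"yaw":0.04},{"x":-0.65,"y":1,"z":0.4,"yaw":0.04},{"x":-0.65,"y":1,"z":0.4,"yaw":0.04}]'
python3 -m creep '[{"x":0,"y":0.27,"z":0.2,"yaw":0},{"x":0,"y":0.27,"z":0.65,"yaw":0},{"x":0,"y":0.27,"z":0.65,"yaw":0},{"x":0,"y":0.27,"z":0.65,"yaw":0}]'
python3 - <<'E'
from h import *
f=eyes.grab_frame('wrist');crop(f,0,0,512,384,1.5,'w18.png',1.2)
s=status.observe();print(s['eef_pos'],s['tool_rot'],s['qpos'])
E
```

```text
time_s: 32.0
eef_pos: [0.4398, 0.1254, 0.1849]
tool_rot: [0.0, 1.0, 0.014, -0.004]
ft_force: [-0.0, 0.4, 0.3]
opening: 0.745
time_s: 32.5
eef_pos: [0.4458, 0.0944, 0.1112]
tool_rot: [-0.0, 1.0, 0.015, 0.001]
ft_force: [0.4, -0.9, 1.3]
opening: 0.745
[0.44619413 0.09431019 0.11172009] [-9.88775144e-06  9.99882295e-01  1.52803426e-02  1.38073410e-03] [-3.72425115e-02  2.13474084e-01  1.91979952e+00  1.95062664e-04
  1.00556243e+00  1.50288766e+00]
```

View pics/w18.png

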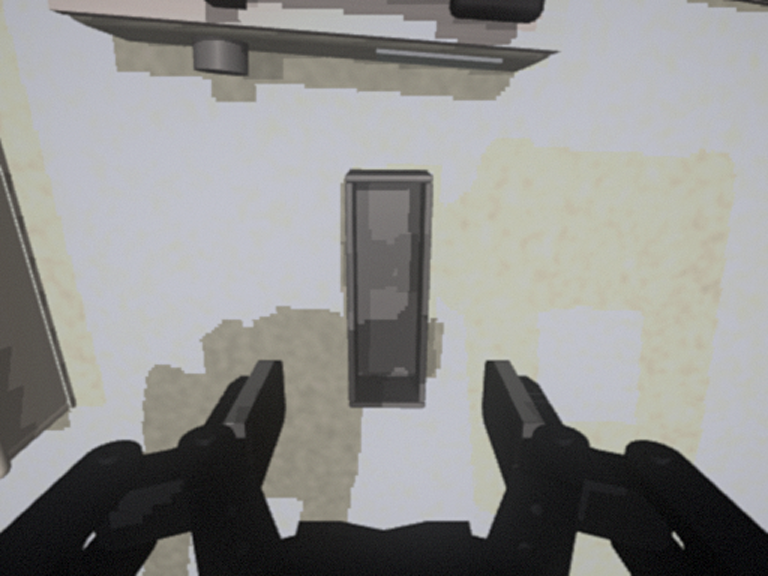

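```bash
python3 -m creep '[{"x":0,"y":0.01,"z":0.3,"yaw":0},{"x":0,"y":0.01,"z":0.6,"yaw":0},{"x":0,"y":0.01,"z":0.78,"yaw":0},{"x":0,"y":0.01,"z":0.83,"yaw":0},{"x":0,"y":0.01,"z":0.83,"yaw":0}]' 
python3 -m creep '[{"x":0,"y":0,"z":0,"yaw":0},{"x":0,"y":0,"z":0,"yaw":0},{"x":0,"y":0,"z":0,"yaw":0},{"x":0,"y":0,"z":0,"yaw":0},{"x":0,"y":0,"z":0,"yaw":0}]' 255 30
python3 -m creep '[{"x":0,"y":0,"z":-0.2,"yaw":0},{"x":0,"y":0,"z":-0.6,"yaw":0},{"x":0,"y":0,"z":-1,"yaw":0},{"x":0,"y":0,"z":-1,"yaw":0}]'
python3 - <<'E'
from h import *
f=eyes.grab_frame('wrist');crop(f,0,0,512,384,1.5,'w19.png',1.2)
s=status.observe();print(s['eef_pos'],s['tool_rot'],s['qpos'])
E
```

```text
time_s: 33.17
eef_pos: [0.4456, 0.0926, 0.0116]
tool_rot: [0.0, 1.0, 0.015, 0.001]
ft_force: [0.7, 0.3, 0.7]
opening: 0.744
time_s: 33.8
eef_pos: [0.4456, 0.0924, 0.0118]
tool_rot: [0.0, 1.0, 0.015, 0.001]
ft_force: [-0.3, 1.1, 5.9]
opening: 0.462
time_s: 34.3
eef_pos: [0.4474, 0.0923, 0.1347]
tool_rot: [0.0, 1.0, 0.015, 0.005]
ft_force: [0.7, -0.4, -0.3]
opening: 0.463
[0.44573984 0.09236154 0.13256136] [1.39382630e-04 9.99889151e-01 1.46649944e-02 2.56969711e-03] [-4.15652497e-02  1.83173851e-01  1.89747406e+00  1.20825635e-05
  1.05579780e+00  1.49989402e+00]
```

View pics/w19.png

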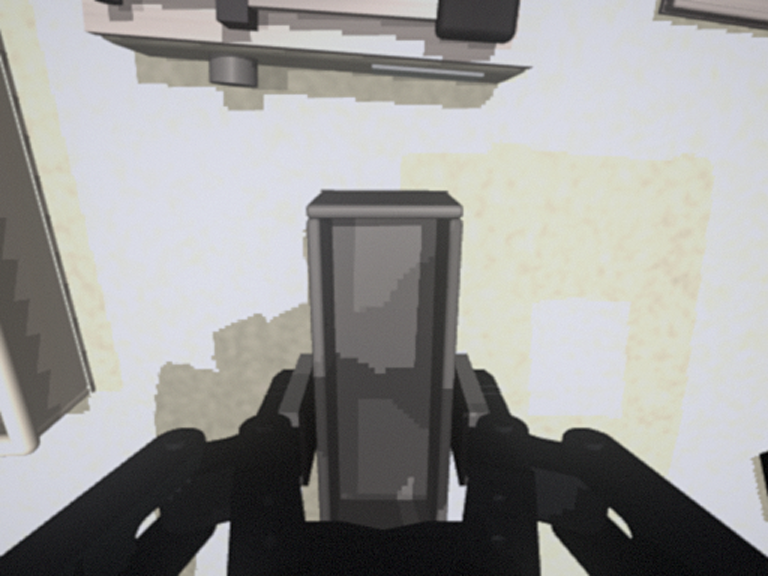

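```bash
python3 -m creep '[{"x":0,"y":-0.3,"z":-0.4,"yaw":0},{"x":-0.03,"y":-0.75,"z":-0.5,"yaw":0},{"x":-0.03,"y":-0.75,"z":-0.5,"yaw":0}]'
python3 -m creep '[{"x":0,"y":-0.4,"z":0,"yaw":0},{"x":-0.03,"y":-0.75,"z":0,"yaw":0},{"x":-0.03,"y":-0.75,"z":0,"yaw":0}]'
python3 -m creep '[{"x":0,"y":-0.4,"z":0,"yaw":-0.04},{"x":-0.04,"y":-0.75,"z":0,"yaw":-0.04},{"x":-0.04,"y":-0.75,"z":0,"yaw":-0.04},{"x":-0.04,"y":-0.75,"z":0,"yaw":-0.04}]'
python3 - <<'E'
from h import *
f=eyes.grab_frame('wrist');crop(f,0,0,512,384,1.5,'w20.png',1.2)
s=status.observe();print(s['eef_pos'],s['tool_rot'],s['qpos'])
E
```

```text
time_s: 34.72
eef_pos: [0.4374, 0.1851, 0.1905]
tool_rot: [-0.001, 1.0, 0.017, 0.0]
ft_force: [1.0, -1.4, -1.2]
opening: 0.462
time_s: 35.1
eef_pos: [0.4306, 0.2731, 0.1886]
tool_rot: [0.0, 1.0, 0.016, -0.002]
ft_force: [-0.6, -0.1, -1.2]
opening: 0.46
time_s: 35.6
eef_pos: [0.4243, 0.3602, 0.1893]
tool_rot: [0.001, 0.999, 0.046, -0.001]
ft_force: [0.7, -0.1, 0.0]
opening: 0.462
[0.42450261 0.3600774  0.18962759] [ 8.39678660e-04  9.98962844e-01  4.55188440e-02 -7.52408124e-04] [ 5.03626968e-01  3.02910392e-01  1.57966441e+00 -8.82715940e-04
  1.26111031e+00  1.98362398e+00]
```

View pics/w20.png

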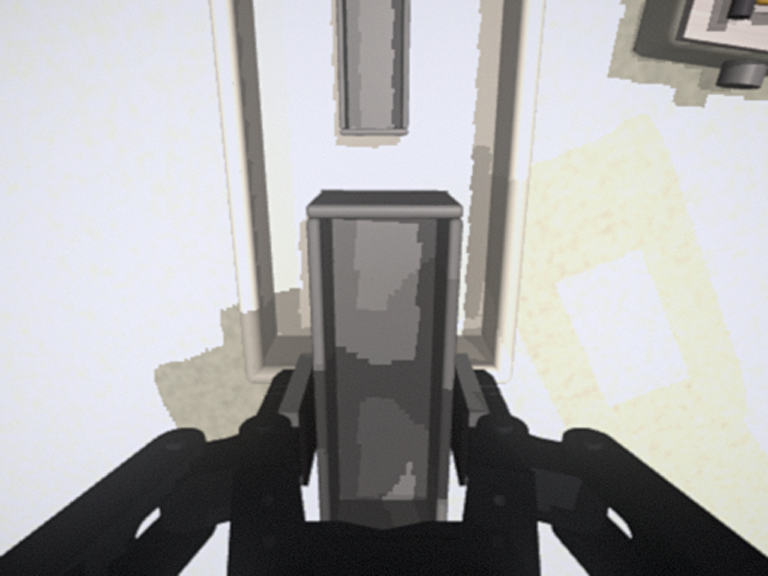

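```bash
python3 - <<'E'
from h import *
f=eyes.grab_frame('wrist')
for p,z in (((248,381),.06),((512,381),.06),((374,133),.039),((374,133),.039),((384,205),.157)): print(p,onz(f,p[0]/1.5-.17,p[1]/1.5-.17,z))
E
```

```text
(248, 381) [0.34316229 0.43858558 0.06      ]
(512, 381) [0.35807537 0.27137525 0.06      ]
(374, 133) [0.50009366 0.37174721 0.039     ]
(374, 133) [0.50009366 0.37174721 0.039     ]
(384, 205) [0.47558439 0.36397445 0.157     ]
```

```bash
python3 -m creep '[{"x":0.03,"y":-0.01,"z":0.4,"yaw":0},{"x":0.03,"y":-0.01,"z":0.8,"yaw":0},{"x":0.03,"y":-0.01,"z":0.8,"yaw":0},{"x":0.03,"y":-0.01,"z":0.8,"yaw":0}]'
python3 -m creep '[{"x":0,"y":0,"z":0.2,"yaw":0},{"x":0,"y":0,"z":0.4,"yaw":0},{"x":0,"y":0,"z":0.55,"yaw":0},{"x":0,"y":0,"z":0.6,"yaw":0},{"x":0,"y":0,"z":0.6,"yaw":0}]'
python3 -m creep '[{"x":0,"y":0,"z":0,"yaw":0},{"x":0,"y":0,"z":0,"yaw":0},{"x":0,"y":0,"z":0,"yaw":0},{"x":0,"y":0,"z":-0.3,"yaw":0},{"x":0,"y":0,"z":-0.7,"yaw":0},{"x":0,"y":0,"z":-1,"yaw":0},{"x":0,"y":0,"z":-1,"yaw":0}]' 65
python3 -m creep '[{"x":-0.2,"y":0,"z":-0.5,"yaw":0},{"x":-0.5,"y":-0.3,"z":-1,"yaw":0},{"x":-0.5,"y":-0.6,"z":-1,"yaw":0},{"x":-0.5,"y":-0.6,"z":-1,"yaw":0}]'
python3 - <<'E'
from h import *
f=eyes.grab_frame('wrist');crop(f,0,0,512,384,1.5,'w21.png',1.2)
f=eyes.grab_frame('top');crop(f,80,60,300,220,2.6,'t21.png',1.3)
f=eyes.grab_frame('side');crop(f,80,80,240,270,2.2,'s21.png',1.2)
s=status.observe();print(s['eef_pos'],s['time_s'],s['ft_force'])
E
```

```text
time_s: 36.2
eef_pos: [0.4291, 0.3633, 0.0961]
tool_rot: [-0.0, 0.999, 0.046, 0.001]
ft_force: [0.4, -0.1, 0.2]
opening: 0.464
time_s: 36.83
eef_pos: [0.4289, 0.3639, 0.0239]
tool_rot: [-0.0, 0.999, 0.046, 0.001]
ft_force: [-0.9, -0.9, -0.1]
opening: 0.463
time_s: 37.7
eef_pos: [0.4299, 0.3646, 0.1461]
tool_rot: [-0.002, 0.999, 0.046, 0.003]
ft_force: [-0.4, 0.5, -0.7]
opening: 0.746
time_s: 38.2
eef_pos: [0.3606, 0.4319, 0.263]
tool_rot: [-0.001, 0.999, 0.048, 0.001]
ft_force: [1.2, -1.3, -1.0]
opening: 0.744
[0.36115446 0.42867191 0.26080238] 38.35 [ 0.37339471 -0.84172194  0.76929597]
```

View pics/w21.png

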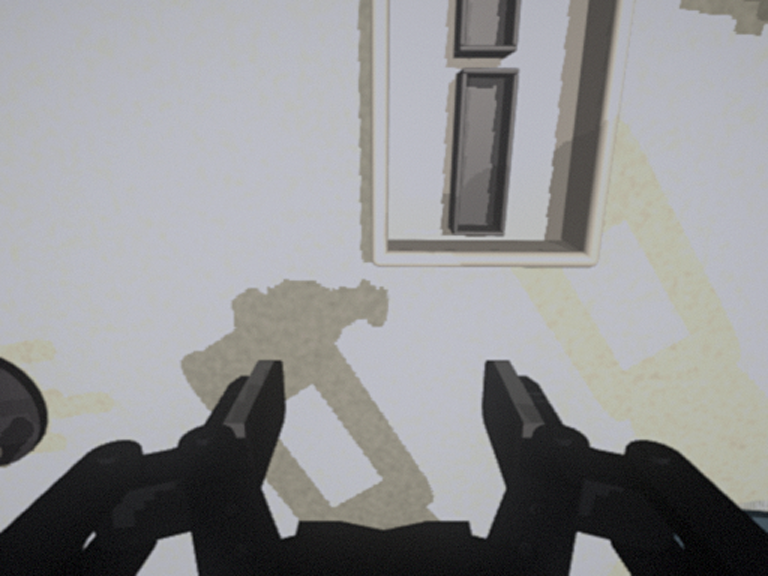

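View pics/t21.png

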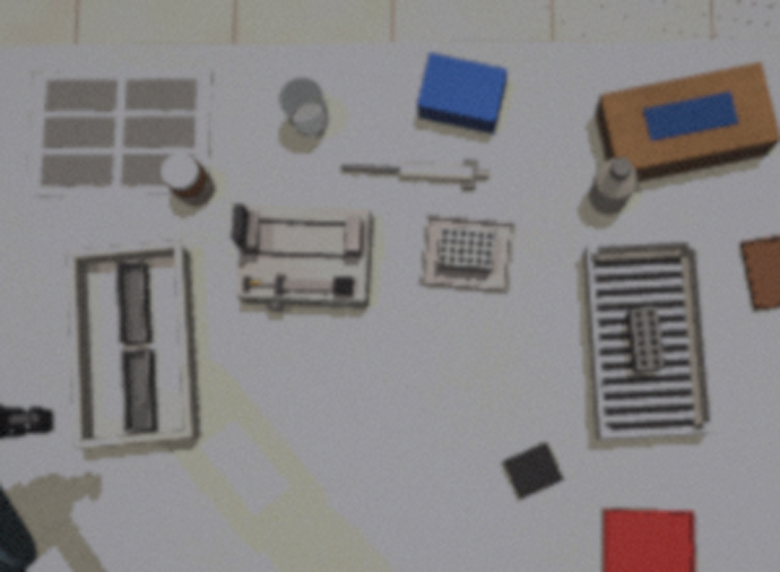

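View pics/s21.png

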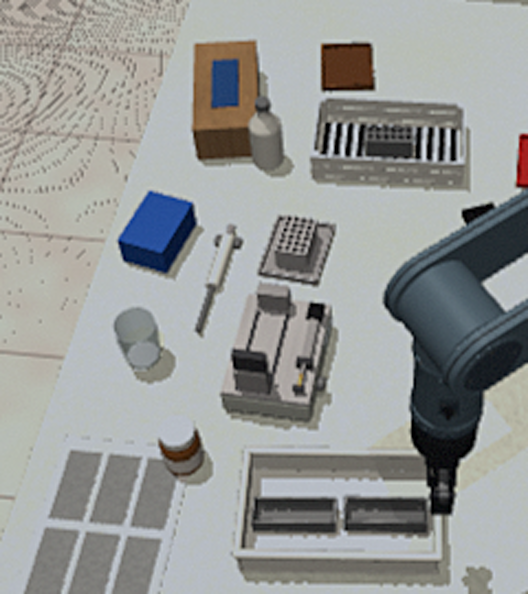

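Both troughs are in the tub, the rack is in the crate, the block is in the tray, the lever is down and the jaw is open. Before handing in, I'll check the full view for any trough or rack I missed.

```bash
python3 - <<'E'
from h import *
f=eyes.grab_frame('top');crop(f,0,0,512,384,1.5,'t22.png',1.4)
f=eyes.grab_frame('side');crop(f,0,0,512,384,1.5,'s22.png',1.4)
E
```

```text
(no output)
```

View pics/t22.png

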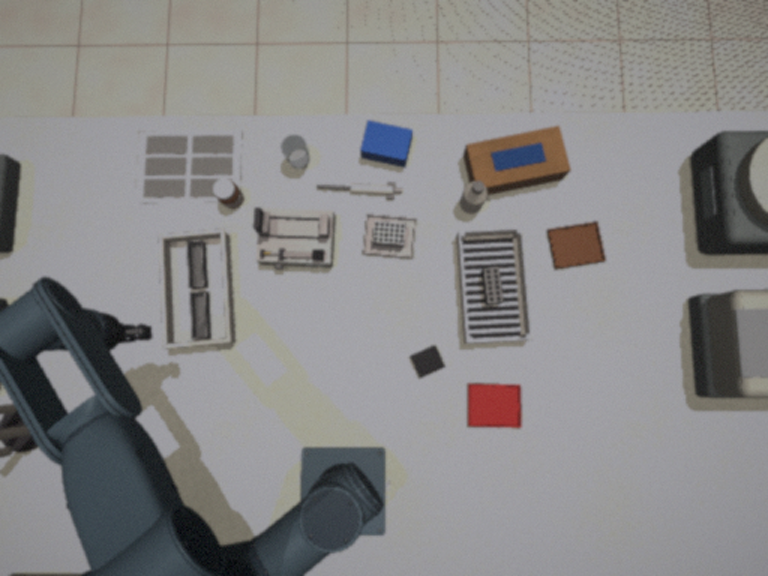

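View pics/s22.png

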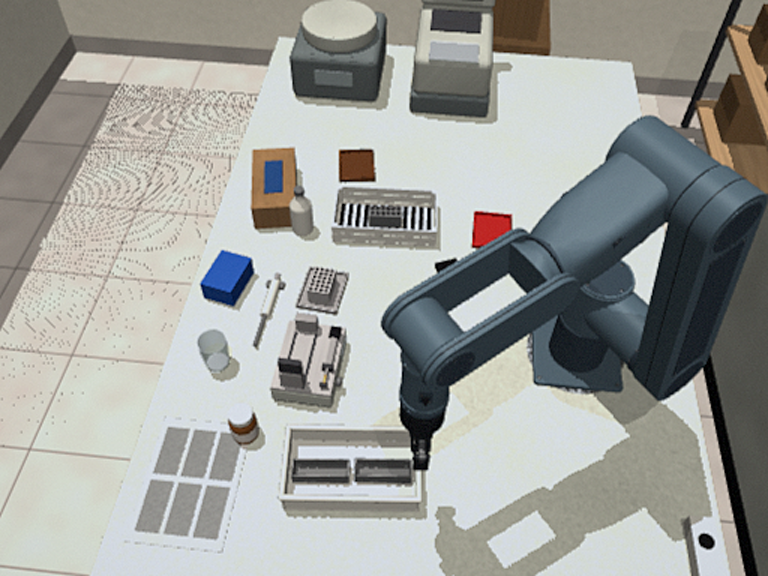

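The only troughs and racks in either view are the two in the tub, at top (197,265) and (200,315), and the one in the crate, at (491,286). The bystanders look unmoved. Handing in.

```bash
python3 -c "
from workcell import order
print(order.close_job())"
```

```text
the job is handed in; nothing more can be done
None
```

I finished the job and handed it in at about 38 s of robot time; the hand-in gives no verdict.

**What I did, in order:**
- I pressed the brake lever until it bottomed at about 23 N, and it stayed down.
- I gripped the jaw tab and slid it about 50 mm to fully open.
- I lifted the block out and set it flat, wells up, in the grey steel tray.
- I put the one rack into the slatted crate and the two troughs into the wash tub. No other troughs or racks showed on the bench in the final top and side views.

**Last checks:** The final wrist, top and side pictures showed the lever down, the jaw open, the block centred in its tray, both troughs in the tub and the rack in the crate. The gripper was clear of everything and the bystanders looked unmoved. I judged all this by eye and did not re-measure positions at the end.

**Disagreements:** The top and side cameras disagreed by up to about 13 mm in y, so I relied on the wrist camera for every grasp. I saw no grip slip and nothing knocked aside during the run.

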